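Set out the pile on the picture-packing bench

ROBOT

A 7-joint arm with a two-finger parallel gripper is mounted at the origin on the work surface. World frame = base frame: x ahead of the robot, y to its left, z up, the work surface at z = 0. Lengths are in m, angles in rad, forces in N, time in s.
With the tool pointing down it reaches from about 0.4 to 0.85 m from the base axis. Payload 10.4 kg.
Tool frame: the origin (TCP) lies at the very end of the fingers, on their centre line; the grasp point (between the pads) lies 19 mm behind it; z points along the fingers, y is the direction in which the jaws open and shut (so a half turn about z gives the same grasp; the last joint's range is limited). The gripper opens to 85 mm and grips with 20 to 120 N. Pads are 22 mm wide; open, the fingers measure 114 mm over their backs; the gripper's body (76 mm by 85 mm) begins 54 mm behind the grasp point. The pads swing forward as they close: fully open they stand 13 mm farther back than shut.
Start: joints at [-1.294, 0.332, -0.065, 1.46, 0.022, 1.35, -0.088], TCP at [0.185, 0.597, 0.231] pointing down, gripper open.
Joint ranges: [-2.6, 2.6], [-0.5, 2.12], [-1.47, 1.34], [0.16, 2.42], [-1.27, 4.41], [0.06, 2.06], [-2.6, 2.6]. Speed limits (rad/s): [2.22, 2.22, 2.79, 2.79, 3.14, 3.14, 3.14].

INTERFACE

Orientations are given as a unit quaternion [x, y, z, w].
In Python, from workcell import get_obs, camera, camera_info, hand_in gives the robot as it stands.
- The arm moves only by the tool move_arm, never from a script. Its argument "moves" is a list of rows, each a list of 3 entries, a list of its own where there are three numbers: the shift along the tool's x, y, z in units of 25 mm (1.0 is 25 mm), then the turn, a rotation vector about the tool's x, y, z in degrees, then the opening, from 0 (shut) to 1 (fully open). A call has 1 to 5 rows; each row shifts and turns the commanded pose from where the row before left it, along the tool's axes as they then stand; what a row does not reach is not made up. A row lasts 1/8 s, in which the tool goes at most 62.5 mm and 10.7 degrees, less where a joint would pass 70% of its speed; a pose out of reach is approached as far as the arm can. A call is refused whole if a number of a shift passes 1 or a number of a turn 10.7, either way. A call with a gripper value outside its range is refused whole. The fingers move at their own pace and stop on an object; "squeeze" is the grip in N (left out, the last holds). Time passes only in rows, so rows that do not move let the fingers close. It gives the time, the measured TCP pose, the force and the opening at its end, in the units of the state.
- get_obs(): the state, without advancing time (a new reading comes with each control period).
- camera(name): name is "scene" or "top" or "wrist"; returns the picture (400x640x3 uint8, red, green, blue); there is no depth.
- camera_info(name): a dict with "fx", "fy", "cx", "cy" (pixels), "origin" and "rotation" of the camera in the world. Camera axes: x right, y down, z forward; pixel columns grow to the right and rows downward; lengths in m; the calibration is good to about 2 mm. A picture is of the moment at which its call begins: read the wrist's pose just before it. camera_info takes no time and is no camera call; for the wrist camera it gives the pose at the moment of the call.
- hand_in(): hands the job in, once; it reports no verdict.
The state is a dict: "clock": time; "joint_pos": joint angles; "joint_velocities": joint speeds; "tau": joint torques, N m; "position": TCP position; "ee_rot": TCP orientation; "ft_force": force on the tool from outside, world axes, zero at the start; "torque": the same for the moment, N m; "grip_width": opening from 0.0 (shut) to 1.0 (fully open).
Only numpy, scipy, OpenCV 4.12 (cv2) and the standard library are available. Lean on these libraries where they do the work, as an engineer would, in place of code of your own. Each camera call takes 0.05 s, during which the arm holds its last target. There are 200 camera calls.

TASK

Take the pile on the packing bench apart from the top down, one thing at a time: put each roll of tape flat over the peg of the round holder that has the roll's own diameter, centred on it, then lay the square frame on the square honeycomb board and the rectangular frame on the rectangular one, each centred, flat and with its sides along the board's sides (long side along long side). Leave the glue bottle and the staple box standing where they are.

Things in the scene. Friction and masses are not known exactly. Their poses are not given: they have to be found in the camera images.
- narrow_roll: Top of the pile: roll of cream masking tape lying flat, a plain ring of outer diameter 94 mm, inner diameter 76 mm (wall 9 mm) and height 24 mm, about 80 g. Origin: centre of its underside; z is its axis, up.
- wide_roll: Second in the pile: roll of brown tape lying flat, a ring of outer diameter 112 mm, inner diameter 76 mm (wall 18 mm) and height 48 mm, about 220 g. Origin: centre of its underside; z is its axis, up.
- square_frame: Third in the pile: empty square wooden picture frame lying flat, 124 x 124 mm outside, 76 x 76 mm opening (four rails 24 mm wide), 20 mm thick, open right through, about 150 g. Origin: centre of its underside; x and y along its sides, z up.
- rect_frame: Bottom of the pile, lying on the bench: empty rectangular dark wooden picture frame, 136 mm along its x and 164 mm along its y outside, 88 x 116 mm opening (rails 24 mm wide), 20 mm thick, open right through, about 200 g. Origin: centre of its underside; z up. The pile above is roughly centred on it.
- small_holder: Place of the narrow roll: fixed plywood disc of diameter 94 mm, 12 mm thick, with a wooden peg of diameter 18 mm in its middle that rises 16 mm above the disc. Origin: centre of its underside, on the bench; z up.
- large_holder: Place of the wide roll: fixed plywood disc of diameter 112 mm, 12 mm thick, with a wooden peg of diameter 18 mm in its middle that rises 38 mm above the disc. Origin: centre of its underside, on the bench; z up.
- square_board: Place of the square frame: fixed square honeycomb-cardboard board, 132 x 132 mm, 20 mm thick. Origin: centre of its underside, on the bench; x and y along its sides, z up.
- rect_board: Place of the rectangular frame: fixed rectangular honeycomb-cardboard board, 144 mm along its x and 172 mm along its y, 20 mm thick. Origin: centre of its underside, on the bench; z up.
- glue_bottle: Bystander, to be left alone: loose white bottle with a black cap, diameter 54 mm, 100 mm tall. Origin: centre of its underside; z up.
- staple_box: Bystander, to be left alone: loose grey box with a white lid, 87 x 57 mm, 36 mm tall. Origin: centre of its underside; x along its length, z up.
Not all that is in view belongs to the job. Leave any purple look-alike of the rect_frame alone.

How it is judged:
By the outcome, as a careful person would: the job done as asked, in the order asked, and still so for the second after the job is handed in, with the robot touching nothing.
It also fails if it takes over 136 s, if anything falls off the work surface, if the arm or the gripper's body presses on something with over 40 N, if the wrist force passes 120 N, or if a joint passes its speed limit or range.

## Working session

There is one attempt and no reset: what is moved stays moved. The work goes in short steps, Python scripts to look and compute and a tool call to move; the robot and the scene stay as the last step left them, time stands still between calls to the robot, and variables do not carry over. Pictures are saved under pics/ and viewed, about 12 in all and at most 16, crops included, and the job is handed in when it is done.

Besides the shell and the picture viewer there is one more tool, called after ">>>" as name([rows], argument=value, ...), one row to a line, values as JSON. move_arm: Moves the arm, as the interface text tells. Its arguments: {"type":"object","properties":{"moves":{"type":"array","items":{"type":"array"}},"squeeze":{"type":"number"}},"required":["moves"]}

```bash
mkdir -p pics; ls
python3 - <<'E'
from workcell import *
import cv2,json
o=get_obs();print({k:(v if not hasattr(v,'tolist') else v.tolist()) for k,v in o.items()})
for n in ("scene","top"):
    cv2.imwrite(f"pics/{n}0.png",camera(n)[:,:,::-1]);print(n,camera_info(n))
print(camera_info("wrist"))
E
```

```text
pics
{'clock': 0.0, 'joint_pos': [-1.2936150943267708, 0.3328637569438821, -0.06467779298945342, 1.4609558607090842, 0.0216179939339507, 1.3498767779307466, -0.08851848951292136], 'joint_velocities': [0.0011272160666040987, -0.0019246465398749472, 0.0026414667174067133, -0.0001452466020055624, -0.0005593531903013691, 0.00222294804489575, 0.000401862307814242], 'tau': [0.00024187722374335863, -62.5471830368042, 0.04901791107840836, -39.15977239608765, 0.016205805586650968, 0.010186487634200603, 1.0998813593232626e-06], 'position': [0.1844826325375626, 0.5967617408801421, 0.23051399706868855], 'ee_rot': [0.1493369756498472, 0.9887861104209775, -0.0007013512883515898, -6.040431838280019e-05], 'ft_force': [-0.146720107691633, -0.5746973800768934, 0.23640750279597506], 'torque': [0.0340319510568295, 0.01048936611747664, 0.013346639343688828], 'grip_width': 1.0007452651077784}
scene {'fx': 427.5646156014714, 'fy': 427.5646156014714, 'cx': 319.51409895868585, 'cy': 191.7662635799379, 'origin': array([ 0.98290344, -0.46435156,  1.07023433]), 'rotation': array([ 0.86967107,  0.37293283, -0.13455066, -0.29409089])}
top {'fx': 463.3321747517377, 'fy': 463.3321747517377, 'cx': 311.69978230136934, 'cy': 199.91606646846856, 'origin': array([0.24885658, 0.04116882, 1.1876197 ]), 'rotation': array([ 0.70609316, -0.70333343,  0.05902835, -0.05718566])}
{'fx': 317.0943926961414, 'fy': 317.0943926961414, 'cx': 318.9873986345595, 'cy': 197.83012211370863, 'origin': array([0.1082599 , 0.62012679, 0.37299798]), 'rotation': array([0.79421602, 0.58665793, 0.09339607, 0.12779111])}
```

View pics/scene0.png

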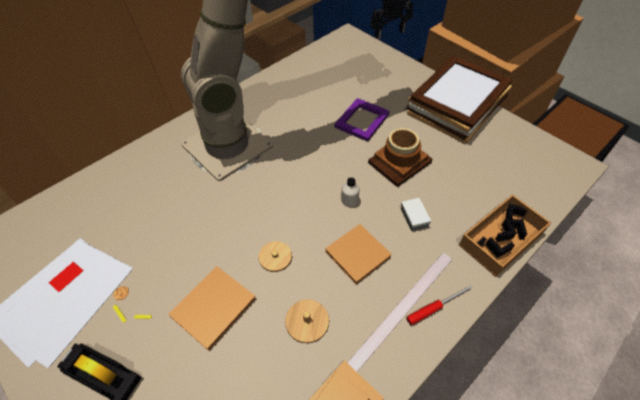

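View pics/top0.png

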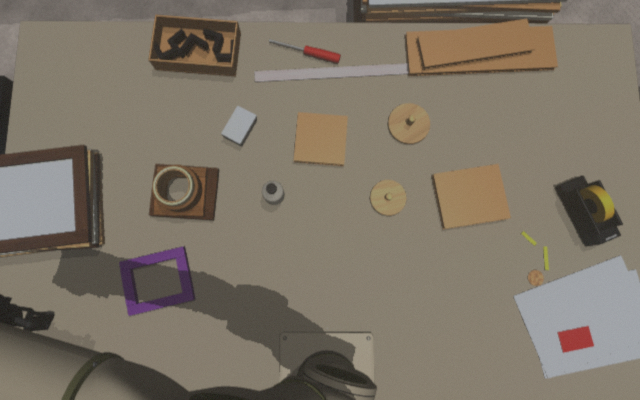

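```bash
cat > h.py <<'E'
import numpy as np,cv2
from scipy.spatial.transform import Rotation as R
from workcell import *
def ray(ci,uv):
    uv=np.atleast_2d(uv).astype(float)
    d=np.c_[(uv[:,0]-ci["cx"])/ci["fx"],(uv[:,1]-ci["cy"])/ci["fy"],np.ones(len(uv))]
    return R.from_quat(ci["rotation"]).apply(d)
def onz(ci,uv,z):
    d=ray(ci,uv);o=np.array(ci["origin"]);return (o+d*((z-o[2])/d[:,2])[:,None])[:,:2]
def proj(ci,P):
    p=R.from_quat(ci["rotation"]).inv().apply(np.atleast_2d(P)-ci["origin"])
    return np.c_[p[:,0]/p[:,2]*ci["fx"]+ci["cx"],p[:,1]/p[:,2]*ci["fy"]+ci["cy"]]
def rect(P):
    P=P.astype(np.float32);c,s,a=cv2.minAreaRect(P)
    return np.round(c,4),np.round(s,4),round(a,1)
E
python3 - <<'E'
from h import *
for n in("top","scene"):
    ci=camera_info(n);im=cv2.imread(f"pics/{n}0.png");hsv=cv2.cvtColor(im,cv2.COLOR_BGR2HSV)
    m=cv2.inRange(hsv,(5,90,140),(25,255,255))
    m=cv2.morphologyEx(m,cv2.MORPH_OPEN,np.ones((3,3)))
    cs,_=cv2.findContours(m,cv2.RETR_EXTERNAL,cv2.CHAIN_APPROX_NONE)
    for c in cs:
        if cv2.contourArea(c)<500: continue
        p=c[:,0]
        print(n,p.mean(0).round(),cv2.contourArea(c),"z12",rect(onz(ci,p,.012)),"z20",rect(onz(ci,p,.020)))
ims=cv2.imread("pics/scene0.png");imt=cv2.imread("pics/top0.png")
a=cv2.resize(imt[130:260,120:290],None,fx=4,fy=4,interpolation=cv2.INTER_CUBIC)
cv2.imwrite("pics/pt.png",a)
a=cv2.resize(ims[110:250,330:480],None,fx=4,fy=4,interpolation=cv2.INTER_CUBIC)
cv2.imwrite("pics/ps.png",a)
ci=camera_info("top")
print("pile",onz(ci,[[178,188]],.11),onz(ci,[[273,191]],.1),onz(ci,[[240,126]],.036),onz(ci,[[157,281]],.02))
E
```

```text
top [471. 196.] 3519.5 z12 (array([ 0.4571, -0.3738]), array([0.1441, 0.1717]), 9.4) z20 (array([ 0.4557, -0.3709]), array([0.1432, 0.1705]), 9.4)
top [320. 138.] 2282.0 z12 (array([0.6105, 0.0163]), array([0.1313, 0.1306]), 85.6) z20 (array([0.6081, 0.0165]), array([0.1304, 0.1297]), 85.6)
top [410. 122.] 1161.0 z12 (array([ 0.651 , -0.2184]), array([0.1045, 0.1066]), 30.0) z20 (array([ 0.6483, -0.2167]), array([0.1038, 0.1059]), 30.0)
top [477.  51.] 5165.0 z12 (array([ 0.8735, -0.4209]), array([0.138 , 0.4012]), 3.0) z20 (array([ 0.8692, -0.4178]), array([0.1371, 0.3984]), 3.0)
scene [346. 389.] 1479.5 z12 (array([ 0.8222, -0.2497]), array([0.1663, 0.0837]), 46.5) z20 (array([ 0.8234, -0.2513]), array([0.165, 0.083]), 46.5)
scene [307. 321.] 1450.5 z12 (array([ 0.6527, -0.2203]), array([0.1097, 0.1121]), 46.3) z20 (array([ 0.6552, -0.2221]), array([0.1089, 0.1113]), 46.3)
scene [212. 306.] 3531.0 z12 (array([ 0.4516, -0.3721]), array([0.1483, 0.1764]), 9.2) z20 (array([ 0.4556, -0.3728]), array([0.1472, 0.1751]), 9.2)
scene [275. 256.] 738.5 z12 (array([ 0.4532, -0.1591]), array([0.0905, 0.0932]), 49.0) z20 (array([ 0.4572, -0.1614]), array([0.0898, 0.0925]), 49.0)
scene [358. 251.] 1933.5 z12 (array([0.6042, 0.0194]), array([0.1358, 0.1351]), 85.6) z20 (array([0.6071, 0.0157]), array([0.1347, 0.1341]), 85.6)
scene [474.  48.] 601.0 z12 (array([0.2577, 1.0775]), array([0.0683, 0.4127]), 86.1) z20 (array([0.2631, 1.0658]), array([0.0678, 0.4096]), 86.1)
pile [[0.4550483  0.35508419]] [[0.45063426 0.13109756]] [[0.63313274 0.22470238]] [[0.23729231 0.42138657]]
```

View pics/pt.png

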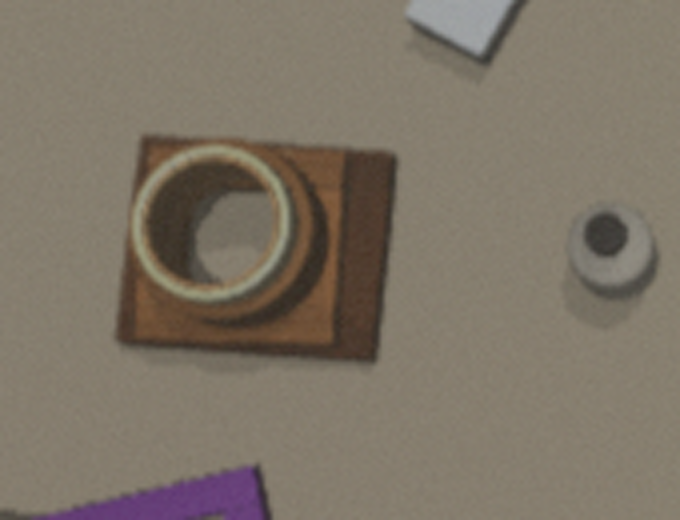

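Run:
```python
from h import *
def circ(P):
    A=np.c_[2*P,np.ones(len(P))];s=np.linalg.lstsq(A,(P**2).sum(1),rcond=None)[0]
    return np.r_[s[:2],np.sqrt(s[2]+s[:2]@s[:2])].round(4)
for n,box in(("top",(120,140,225,230)),("scene",(365,120,440,190))):
    ci=camera_info(n);im=cv2.imread(f"pics/{n}0.png");hsv=cv2.cvtColor(im,cv2.COLOR_BGR2HSV)
    x0,y0,x1,y1=box
    # wood holders
    m=cv2.inRange(hsv,(8,75,110),(25,255,255))
    m=cv2.morphologyEx(m,cv2.MORPH_CLOSE,np.ones((3,3)));m=cv2.morphologyEx(m,cv2.MORPH_OPEN,np.ones((3,3)))
    cs,_=cv2.findContours(m,cv2.RETR_EXTERNAL,cv2.CHAIN_APPROX_NONE)
    for c in cs:
        if 600<cv2.contourArea(c)<1700:
            h=cv2.convexHull(c)[:,0];print(n,c[:,0].mean(0).round(),"circ12",circ(onz(ci,c[:,0],.012)),rect(onz(ci,h,.012)))
    sub=hsv[y0:y1,x0:x1]
    v=sub[:,:,2];s=sub[:,:,1]
    m=((v>165)).astype(np.uint8)
    ys,xs=np.nonzero(m);p=np.c_[xs+x0,ys+y0]
    print(n,"cream n",len(p),p.min(0),p.max(0),"ring",circ(onz(ci,p,.112)))
    # dark rect frame + pile: differs from bench by saturation
    m=((s>75)|(v<90)|(v>165)).astype(np.uint8)
    cs,_=cv2.findContours(m,cv2.RETR_EXTERNAL,cv2.CHAIN_APPROX_NONE);c=max(cs,key=cv2.contourArea)
    q=cv2.approxPolyDP(cv2.convexHull(c),4,True)[:,0]+[x0,y0]
    print(n,q.tolist(),onz(ci,q,.02).round(3).tolist(),rect(onz(ci,c[:,0]+[x0,y0],.01)))
```

```text
top [388. 197.] circ12 [ 0.452  -0.1574  0.0455] (array([ 0.4522, -0.1574]), array([0.0906, 0.0913]), 44.6)
top [409. 123.] circ12 [ 0.6519 -0.2179  0.0544] (array([ 0.6519, -0.2182]), array([0.109 , 0.1094]), 45.1)Traceback (most recent call last):
  File "<stdin>", line 19, in <module>
    return umr_minimum(a, axis, None, out, keepdims, initial, where)
ValueError: zero-size array to reduction operation minimum which has no identity
```

View pics/ps.png

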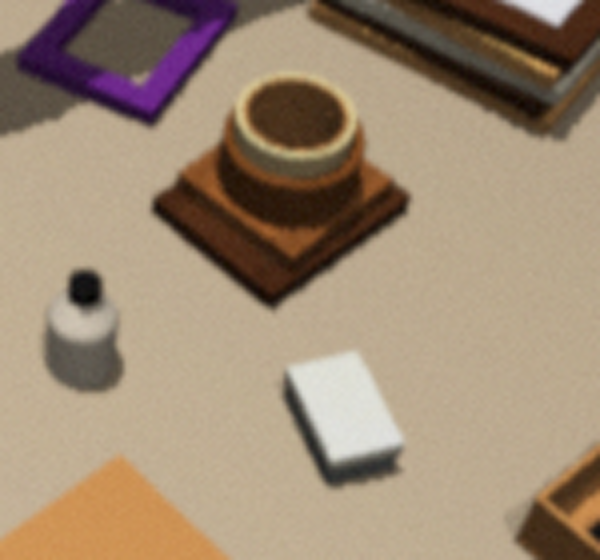

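```bash
cat >> h.py <<'E'
def circ(P):
    A=np.c_[2*P,np.ones(len(P))];s=np.linalg.lstsq(A,(P**2).sum(1),rcond=None)[0]
    return np.r_[s[:2],np.sqrt(s[2]+s[:2]@s[:2])].round(4)
def st():
    o=get_obs();r=R.from_quat(o["ee_rot"]).as_matrix()
    print("t",round(o["clock"],2),"p",o["position"].round(4),"x",r[:,0].round(3),"y",r[:,1].round(3),"z",r[:,2].round(3),"g",round(o["grip_width"],3),"f",o["ft_force"].round(1),"q",np.round(o["joint_pos"],2));return o,r
E
python3 - <<'E'
from h import *
for n,c in(("top",(172.75,185.75)),("scene",(404,140))):
    ci=camera_info(n);im=cv2.imread(f"pics/{n}0.png").astype(int);hsv=cv2.cvtColor(im.astype(np.uint8),cv2.COLOR_BGR2HSV)
    print(hsv[186:189,150:196:2].reshape(-1,3).tolist()[:24] if n=="top" else hsv[140,388:422:2].tolist())
    w=ray(ci,[c]);print(onz(ci,[c],.112))
    # refine: mask = bright relative within box
    x0,y0=int(c[0])-30,int(c[1])-30
    sub=hsv[y0:y0+60,x0:x0+60];v=sub[:,:,2].astype(int);s=sub[:,:,1].astype(int)
    P=np.array([(x+x0,y+y0) for y in range(60) for x in range(60)]);xy=onz(ci,P,.112)
    c0=onz(ci,[c],.112)[0]
    for k in range(4):
        r=np.hypot(*(xy-c0).T);cand=(r<.060)&(r>.028)
        sc=(v-0.7*s).ravel().astype(float);th=np.percentile(sc[cand],68)
        sel=cand&(sc>th)
        cc=circ(xy[sel]);c0=cc[:2]
    print(n,sel.sum(),cc)
E
```

```text
[[18, 46, 133], [18, 78, 125], [28, 42, 153], [18, 94, 106], [19, 76, 64], [17, 68, 60], [14, 81, 63], [17, 82, 65], [19, 104, 54], [21, 45, 74], [17, 43, 106], [21, 47, 115], [23, 46, 116], [22, 42, 116], [20, 44, 115], [21, 43, 118], [22, 39, 117], [20, 44, 117], [19, 47, 115], [17, 85, 129], [27, 57, 151], [25, 42, 103], [16, 95, 83], [21, 46, 134]]
[[0.46002502 0.3671731 ]]
top 462 [0.4726 0.3775 0.0499]
[[16, 128, 112], [21, 87, 202], [17, 146, 133], [15, 162, 71], [14, 164, 70], [14, 168, 73], [14, 165, 74], [15, 162, 74], [15, 166, 69], [14, 151, 71], [11, 153, 70], [15, 146, 63], [15, 168, 56], [15, 149, 60], [16, 138, 155], [22, 88, 196], [17, 75, 170]]
[[0.46778217 0.36312329]]
scene 206 [0.4604 0.3715 0.0512]
```

>>> move_arm([
  [[0, 0, 0], [0, 0, 0], 1],
])

```text
clock: 0.22
position: [0.1845, 0.597, 0.2309]
ee_rot: [0.149, 0.989, -0.0, -0.0]
ft_force: [-0.2, -0.3, 0.8]
grip_width: 1.0
```

Run:
```python
from h import *
o,r=st();ci=camera_info("wrist")
f=ray(ci,[[ci["cx"],ci["cy"]]])[0];print("fwd world",f,"tool",r.T@f,"off tool",r.T@(ci["origin"]-o["position"]), "up/right tool", (r.T@R.from_quat(ci["rotation"]).as_matrix()).round(2))
q=np.array([[155.5,164],[219,168.25],[214,220],[149.5,215.75]])
w=onz(camera_info("top"),q,.02);print(w.round(3), "c",w.mean(0))
e=w-np.roll(w,1,0);print(np.hypot(*e.T).round(4),np.degrees(np.arctan2(e[:,1],e[:,0])).round(1))
s=np.array([[153,206],[272,305],[408,200]])/4+[330,110];w=onz(camera_info("scene"),s,[.02]);print("scene",w.round(3),(w[0]+w[2])/2,np.hypot(*(w[1]-w[0])),np.hypot(*(w[2]-w[1])),np.degrees(np.arctan2(*(w[0]-w[1])[::-1])))
```

```text
t 0.23 p [0.1845 0.597  0.2309] x [-0.955  0.295 -0.   ] y [ 0.295  0.955 -0.001] z [-0.    -0.001 -1.   ] g 1.0 f [-0.2 -0.3  0.8] q [-1.29  0.33 -0.06  1.46  0.02  1.35 -0.09]
fwd world [ 0.29841801 -0.09289383 -0.94990391] tool [-3.12540866e-01  4.36576630e-05  9.49904314e-01] off tool [ 0.07970164 -0.000415   -0.14239587] up/right tool [[ 0.   -0.95 -0.31]
 [ 1.    0.    0.  ]
 [ 0.   -0.31  0.95]]
[[0.535 0.443]
 [0.525 0.278]
 [0.39  0.286]
 [0.4   0.45 ]] c [0.46254771 0.36415789]
[0.1351 0.1648 0.1348 0.1643] [ -3.1 -93.7 176.7  86.4]
scene [[0.4   0.283]
 [0.535 0.273]
 [0.541 0.438]] [0.47063508 0.360195  ] 0.13519749384275476 0.16430186287599305 175.99929329493972
```

>>> move_arm([
  [[0, 0, -0.4], [0, 0, -7], 1],
  [[0, 0, -0.4], [0, 0, -7], 1],
  [[-1, -0.6, 0], [0, 0, 0], 1],
  [[-1, -0.6, 0], [0, 0, 0], 1],
  [[-1, -0.6, 0], [0, 0, 0], 1],
])

```text
clock: 0.85
position: [0.2577, 0.5474, 0.2512]
ee_rot: [0.028, 1.0, -0.0, -0.0]
ft_force: [-0.3, -0.2, 0.5]
grip_width: 1.002
```

>>> move_arm([
  [[-1, -0.6, 0], [0, 0, 0], 1],
  [[-1, -0.6, 0], [0, 0, 0], 1],
  [[-1, -0.6, 0], [0, 0, 0], 1],
  [[-1, -0.6, 0], [0, 0, 0], 1],
  [[-1, -0.6, 0], [0, 0, 0], 1],
])

```text
clock: 1.48
position: [0.3783, 0.4656, 0.2512]
ee_rot: [0.028, 1.0, -0.0, -0.0]
ft_force: [0.9, 0.1, -1.2]
grip_width: 1.0
```

>>> move_arm([
  [[-1, -0.6, 0], [0, 0, 0], 1],
  [[-1, -0.6, 0], [0, 0, 0], 1],
  [[-1, -0.6, 0], [0, 0, 0], 1],
  [[-1, -0.6, 0], [0, 0, 0], 1],
  [[-1, -0.6, 0], [0, 0, 0], 1],
])

```text
clock: 2.1
position: [0.4989, 0.3838, 0.2512]
ee_rot: [0.028, 1.0, -0.0, -0.0]
ft_force: [-0.4, 0.5, 0.6]
grip_width: 1.005
```

>>> move_arm([
  [[-0.3, 0, 0], [0, 0, 0], 1],
  [[0, 0, 0], [0, 0, 0], 1],
  [[0, 0, 0], [0, 0, 0], 0.35],
])

```text
clock: 2.48
position: [0.5046, 0.3852, 0.2512]
ee_rot: [0.027, 1.0, 0.0, -0.0]
ft_force: [-0.3, -0.1, 0.7]
grip_width: 0.816
```

Run:
```python
from h import *
import pickle
o,r=st();ci=camera_info("wrist");im=camera("wrist")[:,:,::-1];cv2.imwrite("pics/w1.png",im);pickle.dump(ci,open("w1.pkl","wb"))
```

```text
t 2.48 p [0.5046 0.3852 0.2512] x [-0.999  0.054  0.001] y [0.054 0.999 0.   ] z [-0.001  0.    -1.   ] g 0.816 f [-0.3 -0.1  0.7] q [-0.81  0.34  0.11  1.41 -0.04  1.39  0.82]
```

View pics/w1.png

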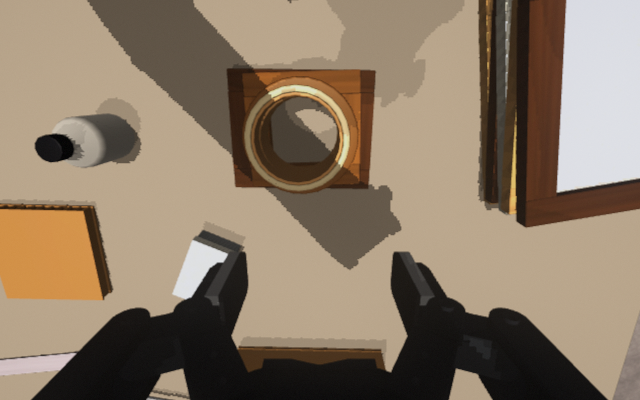

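Run:
```python
from h import *
import pickle
ci=pickle.load(open("w1.pkl","rb"));im=cv2.imread("pics/w1.png");hsv=cv2.cvtColor(im,cv2.COLOR_BGR2HSV)
a=cv2.resize(im[60:200,215:390],None,fx=4,fy=4,interpolation=cv2.INTER_CUBIC);cv2.imwrite("pics/w1c.png",a)
print(hsv[137,240:262].tolist());print(hsv[137,340:360].tolist());print(hsv[180:196,299].tolist())
for c in((299,137),):print(onz(ci,[c],.112))
```

```text
[[11, 161, 49], [11, 160, 51], [13, 177, 62], [13, 182, 77], [17, 118, 112], [20, 98, 136], [19, 98, 140], [19, 96, 141], [19, 97, 142], [19, 99, 131], [18, 106, 99], [16, 146, 101], [15, 156, 124], [15, 157, 114], [14, 149, 82], [15, 154, 53], [15, 152, 52], [15, 150, 51], [15, 160, 59], [15, 158, 76], [15, 159, 69], [14, 144, 53]]
[[18, 138, 196], [18, 139, 222], [15, 155, 188], [22, 96, 180], [29, 57, 215], [31, 44, 222], [31, 50, 224], [28, 63, 223], [25, 76, 222], [20, 101, 184], [14, 171, 148], [14, 173, 170], [14, 174, 167], [14, 177, 166], [14, 176, 164], [14, 177, 163], [14, 180, 157], [13, 185, 132], [13, 189, 151], [14, 188, 171]]
[[14, 154, 63], [15, 150, 63], [15, 155, 102], [14, 151, 123], [14, 150, 117], [17, 113, 113], [20, 93, 135], [19, 92, 147], [20, 97, 145], [20, 98, 141], [18, 109, 124], [15, 140, 100], [13, 170, 84], [15, 119, 88], [16, 75, 98], [16, 68, 98]]
[[0.46010409 0.36948597]]
```

View pics/w1c.png

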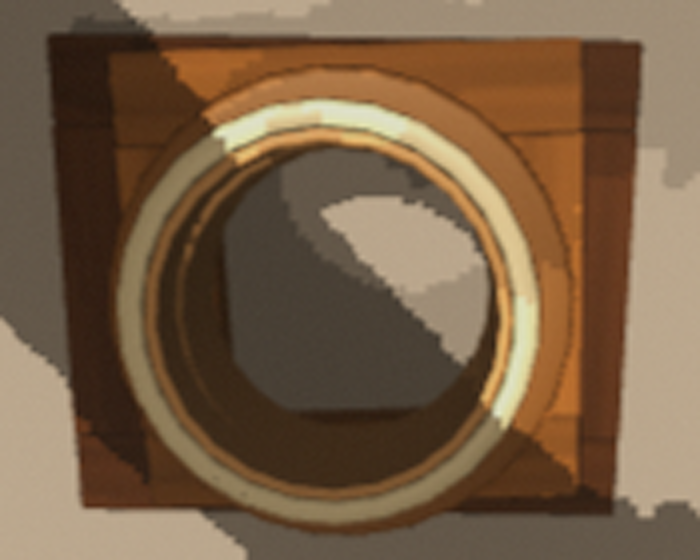

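Run:
```python
from h import *
import pickle
ci=pickle.load(open("w1.pkl","rb"));im=cv2.imread("pics/w1.png");hsv=cv2.cvtColor(im,cv2.COLOR_BGR2HSV)
m=cv2.inRange(hsv,(17,30,105),(35,118,255))
ys,xs=np.nonzero(m);P=np.c_[xs,ys];w=onz(ci,P,.112);r=np.hypot(*(w-[.460,.3695]).T)
s=(r<.0505)&(r>.036);print("cream",s.sum());h=cv2.convexHull(P[s].astype(np.int32))[:,0];wh=onz(ci,h,.112)
print("outer",circ(wh),cv2.minEnclosingCircle(wh.astype(np.float32)))
C=lambda L:np.array(L)/4+[215-.375,60-.375]
print("wide",circ(onz(ci,C([(335,68),(425,84),(480,110),(545,185),(572,300),(560,370)]),.088)))
q=onz(ci,C([(48,37),(642,42),(612,513),(85,507)]),.02);print("rect",q.round(4).tolist(),q.mean(0),rect(q))
q=onz(ci,C([(106,50),(580,40),(580,490)]),.04);print("sq",q.round(4).tolist(),q[[0,2]].mean(0),np.hypot(*(q[1]-q[0])),np.hypot(*(q[2]-q[1])))
```

```text
cream 1929
outer [0.4626 0.3673 0.0463] ((0.46253055334091187, 0.36736220121383667), 0.04661698266863823)
wide [0.4618 0.3716 0.0524]
rect [[0.3938, 0.2894], [0.4036, 0.4516], [0.5377, 0.4428], [0.5273, 0.2815]] [0.46559969 0.36633212] (array([0.4658, 0.3664]), array([0.1626, 0.1344]), 86.5)
sq [[0.3994, 0.3093], [0.4034, 0.4322], [0.5242, 0.4307]] [0.46180983 0.37000176] 0.12302377610394233 0.12084629667793509
```

>>> move_arm([
  [[0.82, 0.45, 0], [0, 0, 0], 0.4],
  [[0.82, 0.44, 0], [0, 0, 0], 0.4],
  [[0, 0, 1], [0, 0, 0], 0.4],
  [[0, 0, 1], [0, 0, 0], 0.4],
  [[0, 0, 1], [0, 0, 0], 0.4],
])

```text
clock: 3.15
position: [0.4651, 0.4092, 0.1758]
ee_rot: [0.027, 1.0, 0.0, -0.0]
ft_force: [0.2, -0.4, -0.0]
grip_width: 0.401
```

>>> move_arm([
  [[0, 0, 1], [0, 0, 0], 0.4],
  [[0, 0, 0.6], [0, 0, 0], 0.4],
  [[0, 0, 0], [0, 0, 0], 0.4],
])

```text
clock: 3.52
position: [0.4653, 0.4085, 0.1356]
ee_rot: [0.027, 1.0, -0.001, -0.001]
ft_force: [-0.6, -0.4, 1.2]
grip_width: 0.399
```

Run:
```python
from h import *
st();im=camera("wrist")[:,:,::-1];cv2.imwrite("pics/w2.png",im)
```

```text
t 3.52 p [0.4653 0.4085 0.1356] x [-0.998  0.055  0.001] y [ 0.055  0.998 -0.001] z [-0.001 -0.001 -1.   ] g 0.399 f [-0.6 -0.4  1.2] q [-0.86  0.38  0.08  1.6  -0.03  1.16  0.75]
```

View pics/w2.png

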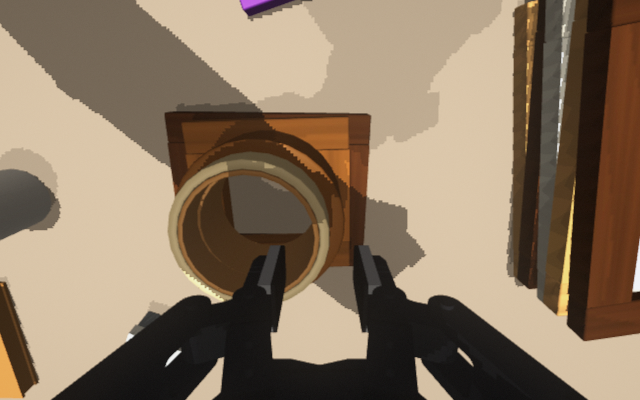

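>>> move_arm([
  [[0, 0, 0.9], [0, 0, 0], 0.4],
  [[0, 0, 0.8], [0, 0, 0], 0.4],
  [[0, 0, 0], [0, 0, 0], 0.4],
  [[0, 0, 0], [0, 0, 0], 0.05],
  [[0, 0, 0], [0, 0, 0], 0.0],
], squeeze=35)

```text
clock: 4.2
position: [0.4665, 0.4091, 0.0949]
ee_rot: [0.028, 1.0, 0.001, 0.001]
ft_force: [0.3, 0.6, 1.9]
grip_width: 0.09
```

>>> move_arm([
  [[0, 0, 0], [0, 0, 0], 0],
  [[0, 0, 0], [0, 0, 0], 0],
  [[0, 0, -0.5], [0, 0, 0], 0],
  [[0, 0, -0.7], [0, 0, 0], 0],
  [[0, 0, -1], [0, 0, 0], 0],
])

```text
clock: 4.82
position: [0.4658, 0.4082, 0.1499]
ee_rot: [0.028, 1.0, -0.0, -0.0]
ft_force: [0.4, 0.1, 0.0]
grip_width: 0.093
```

>>> move_arm([
  [[0, -0.8, -1], [0, 0, 0], 0],
  [[0, -1, -1], [0, 0, 0], 0],
  [[0, -1, -1], [0, 0, 0], 0],
  [[0, -1, -1], [0, 0, 0], 0],
  [[0, -1, 0], [0, 0, 0], 0],
])

```text
clock: 5.45
position: [0.4602, 0.2883, 0.2522]
ee_rot: [0.028, 1.0, 0.002, 0.002]
ft_force: [-0.1, -1.1, -1.6]
grip_width: 0.089
```

>>> move_arm([
  [[0, -1, 0], [0, 0, 0], 0],
  [[0, -1, 0], [0, 0, 0], 0],
  [[0, -1, 0], [0, 0, 0], 0],
  [[0, -1, 0], [0, 0, 0], 0],
  [[0, -1, 0], [0, 0, 0], 0],
])

```text
clock: 6.08
position: [0.4522, 0.1622, 0.2487]
ee_rot: [0.028, 1.0, 0.0, -0.0]
ft_force: [0.6, 0.6, -0.5]
grip_width: 0.088
```

>>> move_arm([
  [[-0.1, -1, 0], [0, 0, 0], 0],
  [[-0.1, -1, 0], [0, 0, 0], 0],
  [[-0.1, -1, 0], [0, 0, 0], 0],
  [[-0.1, -1, 0], [0, 0, 0], 0],
  [[0, 0, 0], [0, 0, 0], 0],
])

```text
clock: 6.7
position: [0.4567, 0.061, 0.2488]
ee_rot: [0.029, 1.0, 0.0, -0.0]
ft_force: [-0.7, 0.6, 0.1]
grip_width: 0.085
```

>>> move_arm([
  [[0, 0, 0], [0, 0, 0], 0],
  [[0, 0, 0], [0, 0, 0], 0],
])

```text
clock: 6.95
position: [0.4568, 0.0642, 0.2487]
ee_rot: [0.027, 1.0, 0.0, -0.0]
ft_force: [-0.4, -1.1, -0.5]
grip_width: 0.088
```

Run:
```python
from h import *
import pickle
o,r=st();ci=camera_info("wrist");im=camera("wrist")[:,:,::-1];cv2.imwrite("pics/w3.png",im);pickle.dump((ci,o),open("w3.pkl","wb"))
hsv=cv2.cvtColor(im,cv2.COLOR_BGR2HSV);m=cv2.inRange(hsv,(8,90,110),(25,255,255))
m=cv2.morphologyEx(m,cv2.MORPH_OPEN,np.ones((3,3)))
cs,_=cv2.findContours(m,cv2.RETR_EXTERNAL,cv2.CHAIN_APPROX_NONE)
for c in cs:
    if cv2.contourArea(c)>1000:
        h=cv2.convexHull(c)[:,0];print(c[:,0].mean(0).round(),cv2.boundingRect(c),"circ12",circ(onz(ci,h,.012)),"rect20",rect(onz(ci,h,.02)))
```

```text
t 6.95 p [0.4568 0.0642 0.2487] x [-0.999  0.054  0.   ] y [0.054 0.999 0.   ] z [-0.  0. -1.] g 0.088 f [-0.4 -1.1 -0.5] q [-0.56 -0.06  0.31  1.86  0.02  1.34  1.26]
[121. 311.] (88, 275, 72, 67) circ12 [ 0.6541 -0.2205  0.0553] rect20 (array([ 0.6522, -0.228 ]), array([0.109 , 0.0796]), 16.9)
[263. 259.] (237, 231, 64, 71) circ12 [ 0.5919 -0.0144  0.0546] rect20 (array([ 0.5931, -0.0101]), array([0.082 , 0.1051]), 85.6)
[176. 238.] (135, 192, 124, 135) circ12 [ 0.6062 -0.0756  0.1201] rect20 (array([ 0.5596, -0.1247]), array([0.1003, 0.2327]), 51.5)
[135. 167.] (98, 131, 78, 76) circ12 [ 0.4538 -0.1598  0.0466] rect20 (array([ 0.4494, -0.1566]), array([0.084 , 0.0916]), 30.6)
[ 15. 186.] (0, 123, 53, 112) circ12 [ 0.4599 -0.3364  0.0706] rect20 (array([ 0.4686, -0.2942]), array([0.0628, 0.1459]), 69.5)
[607. 172.] (573, 113, 67, 110) circ12 [0.4857 0.4429 0.0688] rect20 (array([0.4905, 0.4077]), array([0.135 , 0.0769]), 14.4)
[566. 142.] (528, 101, 112, 111) circ12 [0.466  0.3826 0.0751] rect20 (array([0.4673, 0.3731]), array([0.1047, 0.1304]), 88.1)
```

View pics/w3.png

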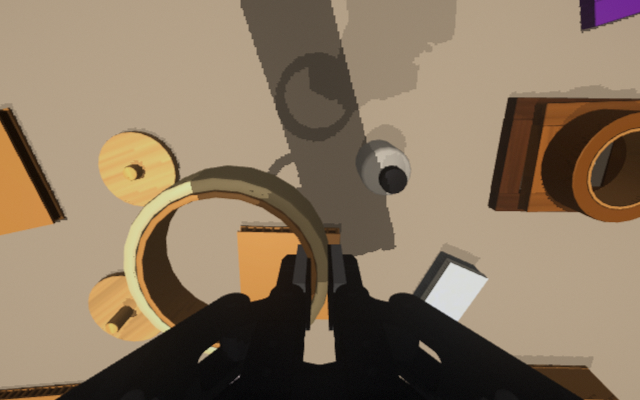

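>>> move_arm([
  [[-0.05, -0.9, 0], [0, 0, 0], 0],
  [[-0.05, -0.9, 0], [0, 0, 0], 0],
  [[-0.05, -0.9, 0], [0, 0, 0], 0],
  [[-0.05, -0.9, 0], [0, 0, 0], 0],
  [[-0.05, -0.9, 0], [0, 0, 0], 0],
])

```text
clock: 7.62
position: [0.4569, -0.0494, 0.2488]
ee_rot: [0.027, 1.0, 0.0, -0.0]
ft_force: [-0.1, 0.0, -0.6]
grip_width: 0.093
```

>>> move_arm([
  [[-0.04, -0.9, 1], [0, 0, 0], 0],
  [[-0.04, -0.9, 1], [0, 0, 0], 0],
  [[0, -0.9, 1], [0, 0, 0], 0],
  [[0, 0, 1], [0, 0, 0], 0],
  [[0, 0, 1], [0, 0, 0], 0],
])

```text
clock: 8.25
position: [0.4553, -0.1165, 0.123]
ee_rot: [0.028, 1.0, 0.0, 0.0]
ft_force: [0.5, 0.2, 0.3]
grip_width: 0.087
```

>>> move_arm([
  [[0, 0, 1], [0, 0, 0], 0],
  [[0, 0, 1], [0, 0, 0], 0],
  [[0, 0, 0.4], [0, 0, 0], 0],
  [[0, 0, 0], [0, 0, 0], 0],
  [[0, 0, 0], [0, 0, 0], 0],
])

```text
clock: 8.88
position: [0.4558, -0.1167, 0.0647]
ee_rot: [0.028, 1.0, 0.0, 0.001]
ft_force: [-0.1, 0.3, -1.8]
grip_width: 0.089
```

Run:
```python
from h import *
o,r=st();d=np.r_[.453+.0425*r[0,1],-.159+.0425*r[1,1],.019]-o["position"];print("units",(r.T@d/.025).round(2))
im=camera("wrist")[:,:,::-1];cv2.imwrite("pics/w4.png",im)
```

```text
t 8.88 p [ 0.4558 -0.1167  0.0647] x [-0.998  0.055 -0.001] y [0.055 0.998 0.   ] z [ 0.001  0.    -1.   ] g 0.089 f [-0.1  0.3 -1.8] q [-0.34  0.17  0.54  2.07 -0.11  0.93  1.77]
units [0.02 0.   1.83]
```

View pics/w4.png

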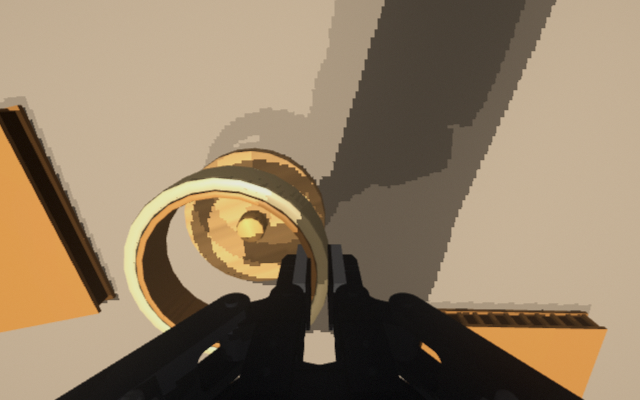

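>>> move_arm([
  [[0, 0, 0.6], [0, 0, 0], 0],
  [[0, 0, 0.6], [0, 0, 0], 0],
  [[0, 0, 0.5], [0, 0, 0], 0],
  [[0, 0, 0.12], [0, 0, 0], 0],
  [[0, 0, 0], [0, 0, 0], 0],
])

```text
clock: 9.55
position: [0.4546, -0.1166, 0.0182]
ee_rot: [0.028, 1.0, 0.0, -0.001]
ft_force: [-7.3, 1.8, 15.3]
grip_width: 0.089
```

>>> move_arm([
  [[0, 0, 0], [0, 0, 0], 0.3],
  [[0, 0, 0], [0, 0, 0], 0.3],
  [[0, 0, -0.5], [0, 0, 0], 0.3],
  [[0, 0, -1], [0, 0, 0], 0.3],
  [[0, 0, -1], [0, 0, 0], 0.4],
])

```text
clock: 10.18
position: [0.4552, -0.1169, 0.0821]
ee_rot: [0.028, 1.0, -0.0, 0.0]
ft_force: [0.2, 0.1, -0.5]
grip_width: 0.401
```

>>> move_arm([
  [[0, 0, -1], [0, 0, 0], 0.4],
  [[0, 1, -1], [0, 0, 0], 0.4],
  [[0, 1, -1], [0, 0, 0], 0.4],
  [[0, 1, -1], [0, 0, 0], 0.4],
  [[0, 1, -1], [0, 0, 0], 0.4],
])

```text
clock: 10.8
position: [0.4606, -0.0163, 0.2075]
ee_rot: [0.028, 1.0, 0.0, 0.001]
ft_force: [0.9, 0.5, -0.7]
grip_width: 0.4
```

Run:
```python
from h import *
o,r=st()
ci=camera_info("wrist");im=camera("wrist")[:,:,::-1];cv2.imwrite("pics/w5.png",im);hsv=cv2.cvtColor(im,cv2.COLOR_BGR2HSV)
m=cv2.inRange(hsv,(17,30,105),(35,118,255));ys,xs=np.nonzero(m);P=np.c_[xs,ys];w=onz(ci,P,.036);rr=np.hypot(*(w-[.453,-.159]).T);s=(rr<.056)&(rr>.03)
P=P[s].astype(np.int32);print(len(P))
n,l,stt,_=cv2.connectedComponentsWithStats(cv2.inRange(hsv,(17,30,105),(35,118,255)));print([a.tolist() for a in stt if a[4]>300])
h=cv2.convexHull(P)[:,0];print(circ(onz(ci,h,.036)),cv2.minEnclosingCircle(onz(ci,h,.036).astype(np.float32)))
```

```text
t 10.8 p [ 0.4606 -0.0163  0.2075] x [-0.998  0.056 -0.001] y [0.056 0.998 0.   ] z [ 0.001  0.    -1.   ] g 0.4 f [ 0.9  0.5 -0.7] q [-0.51 -0.04  0.44  1.93  0.02  1.25  1.44]
3388
[[0, 0, 640, 400, 124279], [0, 0, 368, 400, 70683], [381, 0, 259, 383, 59986], [191, 357, 33, 43, 539]]
[ 0.4534 -0.1601  0.0553] ((0.45302098989486694, -0.15896010398864746), 0.0560477189719677)
```

View pics/w5.png

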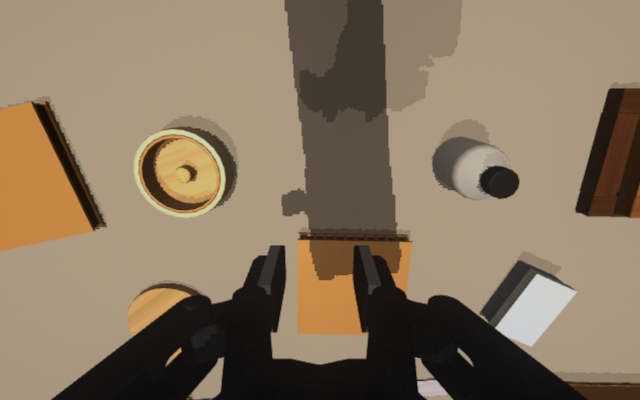

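Run:
```python
from h import *
ci=camera_info("wrist");im=cv2.imread("pics/w5.png")
hsv=cv2.cvtColor(im,cv2.COLOR_BGR2HSV).astype(int)
# cream: hue>=22, low sat, bright
m=((hsv[...,0]>=23)&(hsv[...,2]>150)).astype(np.uint8);m[:,:120]=0;m[:,240:]=0;m[:115]=0;m[230:]=0
ys,xs=np.nonzero(m);P=np.c_[xs,ys].astype(np.int32);print(len(P),P.min(0),P.max(0));h=cv2.convexHull(P)[:,0];print("ring",circ(onz(ci,h,.036)),cv2.minEnclosingCircle(onz(ci,h,.036).astype(np.float32)))
print("peg",onz(ci,[[184,174]],.028))
```

```text
1384 [134 129] [225 217]
ring [ 0.4551 -0.1562  0.0465] ((0.45520588755607605, -0.1561679095029831), 0.04677768424153328)
peg [[ 0.45634481 -0.15479178]]
```

>>> move_arm([
  [[-0.1, 1, -0.5], [0, 0, 0], 0.4],
  [[-0.1, 1, -0.5], [0, 0, 0], 0.4],
  [[-0.1, 1, -0.5], [0, 0, 0], 0.4],
  [[-0.1, 1, -0.2], [0, 0, 0], 0.4],
  [[-0.1, 1, 0], [0, 0, 0], 0.4],
])

```text
clock: 11.48
position: [0.4805, 0.1078, 0.2494]
ee_rot: [0.028, 1.0, 0.0, 0.001]
ft_force: [0.2, -0.1, -0.3]
grip_width: 0.403
```

>>> move_arm([
  [[-0.1, 1, 0], [0, 0, 0], 0.4],
  [[-0.1, 1, 0], [0, 0, 0], 0.4],
  [[-0.1, 1, 0], [0, 0, 0], 0.4],
  [[-0.1, 1, 0], [0, 0, 0], 0.4],
  [[0, 1, 0], [0, 0, 0], 0.4],
])

```text
clock: 12.1
position: [0.4973, 0.2331, 0.2483]
ee_rot: [0.028, 1.0, -0.0, 0.0]
ft_force: [0.0, -0.8, 0.7]
grip_width: 0.4
```

>>> move_arm([
  [[0, 1, 0], [0, 0, 0], 0.4],
  [[0, 1, 0], [0, 0, 0], 0.4],
  [[0, 1, 0], [0, 0, 0], 0.4],
  [[0, 1, 0], [0, 0, 0], 0.4],
  [[0, 1, 0], [0, 0, 0], 0.4],
])

```text
clock: 12.72
position: [0.5039, 0.358, 0.2483]
ee_rot: [0.028, 1.0, 0.0, -0.0]
ft_force: [-0.2, -0.9, -0.3]
grip_width: 0.4
```

>>> move_arm([
  [[0, 0.5, 0], [0, 0, 0], 0.5],
  [[0, 0, 0], [0, 0, 0], 0.5],
  [[0, 0, 0], [0, 0, 0], 0.5],
  [[0, 0, 0], [0, 0, 0], 0.5],
])

```text
clock: 13.22
position: [0.505, 0.3679, 0.2486]
ee_rot: [0.028, 1.0, 0.0, 0.0]
ft_force: [0.3, -1.0, 0.7]
grip_width: 0.5
```

Run:
```python
from h import *
import pickle
o,r=st();ci=camera_info("wrist");im=camera("wrist")[:,:,::-1];cv2.imwrite("pics/w6.png",im);pickle.dump((ci,o),open("w6.pkl","wb"))
c=proj(ci,[[.462,.369,.088]])[0];x,y=int(c[0])-90,max(0,int(c[1])-75);print(x,y)
cv2.imwrite("pics/w6c.png",cv2.resize(im[y:y+150,x:x+180],None,fx=4,fy=4,interpolation=cv2.INTER_CUBIC))
```

```text
t 13.22 p [0.505  0.3679 0.2486] x [-0.998  0.057 -0.   ] y [0.057 0.998 0.   ] z [ 0.  0. -1.] g 0.5 f [ 0.3 -1.   0.7] q [-0.84  0.32  0.18  1.45 -0.06  1.38  0.85]
228 59
```

View pics/w6c.png

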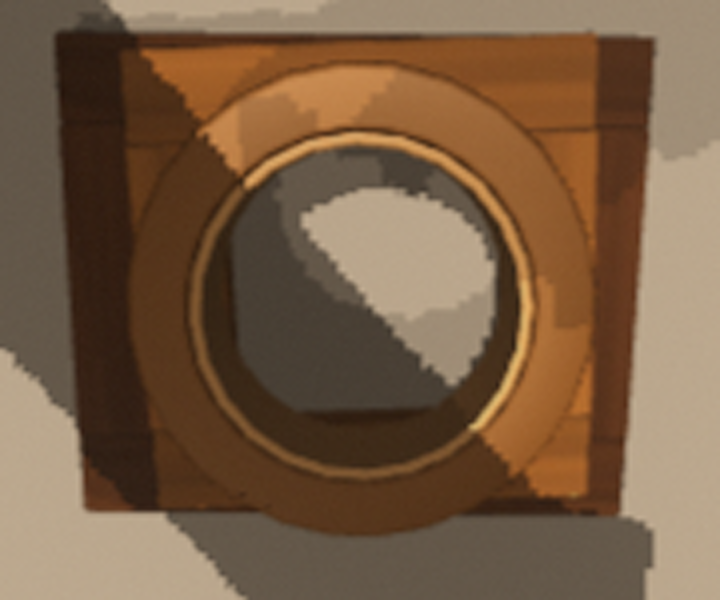

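Run:
```python
from h import *
import pickle
ci,o=pickle.load(open("w6.pkl","rb"));r=R.from_quat(o["ee_rot"]).as_matrix()
C=lambda L:np.array(L)/4+[228-.375,59-.375]
c=circ(onz(ci,C([(361,63),(592,300),(130,300),(361,534),(197,133),(527,133)]),.088));print("wide",c)
q=onz(ci,C([(57,34),(655,38),(618,514),(86,509)]),.02);print("rect",q.mean(0),rect(q))
q=onz(ci,C([(122,40),(596,37),(587,500),(157,500)]),.04);print("sq",q.round(4).tolist())
for rad,z in((.047,.095),(.047,.055)):
    d=np.r_[c[:2]+rad*r[:2,1],z]-o["position"];print((r.T@d/.025).round(2))
```

```text
wide [0.4639 0.3686 0.0548]
rect [0.46553853 0.36619713] (array([0.4654, 0.3663]), array([0.1623, 0.1345]), 86.3)
sq [[0.3976, 0.3107], [0.4037, 0.4322], [0.527, 0.4298], [0.5202, 0.3065]]
[1.65 1.82 6.14]
[1.65 1.82 7.74]
```

>>> move_arm([
  [[0.8, 0.9, 0.5], [0, 0, 0], 0.5],
  [[0.85, 0.92, 0.8], [0, 0, 0], 0.5],
  [[0, 0, 1], [0, 0, 0], 0.5],
  [[0, 0, 1], [0, 0, 0], 0.5],
  [[0, 0, 1], [0, 0, 0], 0.5],
])

```text
clock: 13.9
position: [0.4662, 0.4161, 0.1403]
ee_rot: [0.028, 1.0, 0.0, 0.0]
ft_force: [-0.3, 0.5, -0.6]
grip_width: 0.496
```

>>> move_arm([
  [[0, 0, 1], [0, 0, 0], 0.5],
  [[0, 0, 1], [0, 0, 0], 0.5],
  [[0, 0, 0.8], [0, 0, 0], 0.5],
  [[0, 0, 0.6], [0, 0, 0], 0.5],
  [[0, 0, 0], [0, 0, 0], 0.5],
])

```text
clock: 14.52
position: [0.4656, 0.4161, 0.0549]
ee_rot: [0.028, 1.0, -0.001, -0.001]
ft_force: [-0.2, 0.4, 1.1]
grip_width: 0.499
```

>>> move_arm([
  [[0, 0, 0], [0, 0, 0], 0.3],
  [[0, 0, 0], [0, 0, 0], 0.2],
  [[0, 0, 0], [0, 0, 0], 0],
  [[0, 0, 0], [0, 0, 0], 0],
  [[0, 0, 0], [0, 0, 0], 0],
], squeeze=60)

```text
clock: 15.15
position: [0.4665, 0.417, 0.057]
ee_rot: [0.028, 1.0, 0.001, 0.001]
ft_force: [-1.7, -0.8, 5.8]
grip_width: 0.218
```

>>> move_arm([
  [[0, 0, -0.4], [0, 0, 0], 0],
  [[0, 0, -0.7], [0, 0, 0], 0],
  [[0, 0, -1], [0, 0, 0], 0],
  [[0, 0, -1], [0, 0, 0], 0],
  [[0, 0, -1], [0, 0, 0], 0],
])

```text
clock: 15.78
position: [0.466, 0.4166, 0.1603]
ee_rot: [0.028, 1.0, 0.0, 0.0]
ft_force: [0.0, 0.4, -2.4]
grip_width: 0.219
```

>>> move_arm([
  [[-0.3, -0.8, -1], [0, 0, 0], 0],
  [[-0.39, -1, -1], [0, 0, 0], 0],
  [[-0.39, -1, -1], [0, 0, 0], 0],
  [[-0.39, -1, -0.6], [0, 0, 0], 0],
  [[-0.39, -1, 0], [0, 0, 0], 0],
])

```text
clock: 16.4
position: [0.5065, 0.2935, 0.251]
ee_rot: [0.028, 1.0, 0.001, 0.001]
ft_force: [0.3, 0.5, -3.1]
grip_width: 0.215
```

>>> move_arm([
  [[-0.39, -1, 0], [0, 0, 0], 0],
  [[-0.39, -1, 0], [0, 0, 0], 0],
  [[-0.39, -1, 0], [0, 0, 0], 0],
  [[-0.39, -1, 0], [0, 0, 0], 0],
  [[-0.39, -1, 0], [0, 0, 0], 0],
])

```text
clock: 17.02
position: [0.5476, 0.1658, 0.2495]
ee_rot: [0.028, 1.0, 0.0, 0.0]
ft_force: [1.0, 0.3, -2.8]
grip_width: 0.216
```

>>> move_arm([
  [[-0.39, -1, 0], [0, 0, 0], 0],
  [[-0.39, -1, 0], [0, 0, 0], 0],
  [[-0.39, -1, 0], [0, 0, 0], 0],
  [[-0.39, -1, 0], [0, 0, 0], 0],
  [[-0.39, -1, 0], [0, 0, 0], 0],
])

```text
clock: 17.65
position: [0.5893, 0.0383, 0.2494]
ee_rot: [0.028, 1.0, 0.0, 0.0]
ft_force: [0.8, 0.6, -3.0]
grip_width: 0.214
```

>>> move_arm([
  [[-0.39, -1, 0], [0, 0, 0], 0],
  [[-0.39, -1, 0], [0, 0, 0], 0],
  [[0, 0, 0], [0, 0, 0], 0],
  [[0, 0, 0], [0, 0, 0], 0],
  [[0, 0, 0], [0, 0, 0], 0],
])

```text
clock: 18.27
position: [0.6058, -0.0107, 0.2486]
ee_rot: [0.027, 1.0, 0.0, 0.0]
ft_force: [-0.4, 0.9, -1.8]
grip_width: 0.217
```

Run:
```python
from h import *
import pickle
o,r=st();ci=camera_info("wrist");im=camera("wrist")[:,:,::-1];cv2.imwrite("pics/w7.png",im);pickle.dump((ci,o),open("w7.pkl","wb"))
hsv=cv2.cvtColor(im,cv2.COLOR_BGR2HSV);m=cv2.inRange(hsv,(8,90,110),(25,255,255))
m=cv2.morphologyEx(m,cv2.MORPH_OPEN,np.ones((3,3)))
cs,_=cv2.findContours(m,cv2.RETR_EXTERNAL,cv2.CHAIN_APPROX_NONE)
for c in cs:
    if cv2.contourArea(c)>1000:
        h=cv2.convexHull(c)[:,0];print(c[:,0].mean(0).round(),cv2.boundingRect(c),"circ12",circ(onz(ci,h,.012)),"rect20",rect(onz(ci,h,.02)))
d=np.r_[.6527+.047*r[0,1],-.2193+.047*r[1,1],.075]-o["position"];print((r.T@d/.025).round(2))
```

```text
t 18.27 p [ 0.6058 -0.0107  0.2486] x [-0.999  0.054 -0.   ] y [0.054 0.999 0.001] z [ 0.     0.001 -1.   ] g 0.217 f [-0.4  0.9 -1.8] q [-0.39  0.29  0.41  1.51 -0.12  1.37  1.55]
[567. 317.] (520, 304, 120, 53) circ12 [0.8824 0.3546 0.0807] rect20 (array([0.8672, 0.3455]), array([0.1516, 0.0907]), 87.0)
[111. 277.] (0, 166, 256, 234) circ12 [ 0.8062 -0.2824  0.221 ] rect20 (array([ 0.7747, -0.3186]), array([0.1621, 0.5444]), 42.2)
[355. 165.] (285, 109, 117, 110) circ12 [0.6095 0.0283 0.0757] rect20 (array([0.6092, 0.0146]), array([0.1324, 0.1333]), 85.7)
[307. 124.] (285, 106, 54, 42) circ12 [ 0.56   -0.0199  0.0313] rect20 (array([ 0.5625, -0.0179]), array([0.0605, 0.0454]), 84.2)
[168.  34.] (139, 0, 66, 69) circ12 [ 0.4539 -0.1633  0.0386] rect20 (array([ 0.4595, -0.1586]), array([0.0706, 0.0645]), 87.0)
[28. 60.] (0, 0, 77, 116) circ12 [ 0.475  -0.3384  0.0642] rect20 (array([ 0.4719, -0.3305]), array([0.1051, 0.0943]), 8.7)
[-2.32 -6.36  6.94]
```

View pics/w7.png

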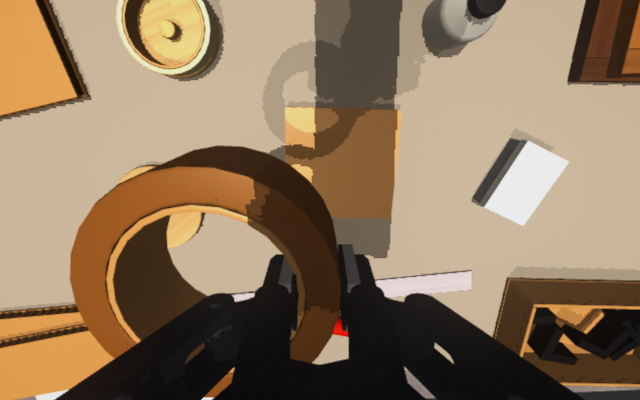

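>>> move_arm([
  [[-0.38, -0.9, 0], [0, 0, 0], 0],
  [[-0.38, -0.9, 0], [0, 0, 0], 0],
  [[-0.38, -0.9, 0], [0, 0, 0], 0],
  [[-0.38, -0.9, 0.5], [0, 0, 0], 0],
  [[-0.4, -0.9, 0.5], [0, 0, 0], 0],
])

```text
clock: 18.95
position: [0.648, -0.1268, 0.2231]
ee_rot: [0.027, 1.0, 0.0, 0.0]
ft_force: [0.0, 0.4, -2.0]
grip_width: 0.218
```

>>> move_arm([
  [[-0.2, -0.9, 1], [0, 0, 0], 0],
  [[-0.2, -0.96, 1], [0, 0, 0], 0],
  [[0, 0, 1], [0, 0, 0], 0],
  [[0, 0, 1], [0, 0, 0], 0],
  [[0, 0, 0.6], [0, 0, 0], 0],
])

```text
clock: 19.58
position: [0.6547, -0.1729, 0.1069]
ee_rot: [0.027, 1.0, 0.0, -0.001]
ft_force: [-1.3, 0.1, -2.0]
grip_width: 0.218
```

>>> move_arm([
  [[0, 0, 0], [0, 0, 0], 0],
  [[0, 0, 0], [0, 0, 0], 0],
  [[0, 0, 0], [0, 0, 0], 0],
])

```text
clock: 19.95
position: [0.6557, -0.174, 0.1095]
ee_rot: [0.028, 1.0, -0.0, 0.001]
ft_force: [0.1, 0.2, -3.1]
grip_width: 0.217
```

Run:
```python
from h import *
import pickle
o,r=st();ci=camera_info("wrist");im=camera("wrist")[:,:,::-1];cv2.imwrite("pics/w8.png",im);pickle.dump((ci,o),open("w8.pkl","wb"))
d=np.r_[.6527+.047*r[0,1],-.2193+.047*r[1,1],.029]-o["position"];print((r.T@d/.025).round(2))
print("pegpx",proj(ci,[[.6527,-.2193,.05],[.6527,-.2193,.012]]),"ring top px",proj(ci,np.r_[o["position"]-.047*r[:,1]]+[0,0,.032]))
```

```text
t 19.95 p [ 0.6557 -0.174   0.1095] x [-0.998  0.055 -0.002] y [ 0.055  0.998 -0.   ] z [ 0.002 -0.    -1.   ] g 0.217 f [ 0.1  0.2 -3.1] q [-0.12  0.56  0.44  1.47 -0.25  1.17  1.87]
[0.02 0.06 3.22]
pegpx [[253.18579142 215.62651492]
 [262.61086975 198.10351645]] ring top px [[205.27181798 298.78493517]]
```

View pics/w8.png

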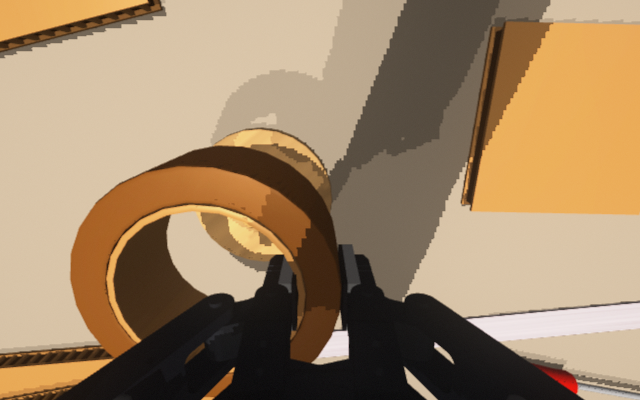

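>>> move_arm([
  [[0, 0.06, 0.8], [0, 0, 0], 0],
  [[0, 0, 0.8], [0, 0, 0], 0],
  [[0, 0, 0.8], [0, 0, 0], 0],
  [[0, 0, 0.7], [0, 0, 0], 0],
  [[0, 0, 0], [0, 0, 0], 0],
])

```text
clock: 20.62
position: [0.6547, -0.1725, 0.0293]
ee_rot: [0.028, 1.0, -0.0, -0.001]
ft_force: [0.2, -0.7, -2.8]
grip_width: 0.216
```

>>> move_arm([
  [[0, 0, 0.06], [0, 0, 0], 0],
  [[0, 0, 0], [0, 0, 0], 0],
])

```text
clock: 20.88
position: [0.6551, -0.1723, 0.029]
ee_rot: [0.028, 1.0, 0.0, -0.0]
ft_force: [0.4, -0.4, -2.1]
grip_width: 0.215
```

>>> move_arm([
  [[0, 0, 0.06], [0, 0, 0], 0],
  [[0, 0, 0], [0, 0, 0], 0],
])

```text
clock: 21.12
position: [0.6554, -0.1723, 0.0281]
ee_rot: [0.028, 1.0, 0.0, 0.0]
ft_force: [-1.2, 1.4, 0.2]
grip_width: 0.214
```

>>> move_arm([
  [[0, 0, 0.06], [0, 0, 0], 0],
  [[0, 0, 0], [0, 0, 0], 0],
])

```text
clock: 21.38
position: [0.6554, -0.1723, 0.0279]
ee_rot: [0.028, 1.0, 0.0, 0.0]
ft_force: [-6.9, 3.1, 11.9]
grip_width: 0.222
```

>>> move_arm([
  [[0, 0, 0], [0, 0, 0], 0.45],
  [[0, 0, 0], [0, 0, 0], 0.45],
  [[0, 0, -0.5], [0, 0, 0], 0.45],
  [[0, 0, -1], [0, 0, 0], 0.45],
  [[0, 0, -1], [0, 0, 0], 0.45],
])

```text
clock: 22.0
position: [0.6552, -0.1726, 0.0902]
ee_rot: [0.028, 1.0, -0.0, 0.0]
ft_force: [0.8, 0.2, 0.0]
grip_width: 0.446
```

>>> move_arm([
  [[0, 0, -1], [0, 0, 0], 0.45],
  [[0, 0.7, -1], [0, 0, 0], 0.45],
  [[0.36, 1, -1], [0, 0, 0], 0.45],
  [[0.36, 1, -1], [0, 0, 0], 0.45],
  [[0.36, 1, -1], [0, 0, 0], 0.45],
])

```text
clock: 22.62
position: [0.6331, -0.0779, 0.2155]
ee_rot: [0.028, 1.0, 0.0, 0.0]
ft_force: [0.0, 0.7, 0.4]
grip_width: 0.446
```

>>> move_arm([
  [[0.36, 1, -1], [0, 0, 0], 0.45],
  [[0.36, 1, -0.4], [0, 0, 0], 0.45],
  [[0.36, 1, 0], [0, 0, 0], 0.45],
  [[0.36, 1, 0], [0, 0, 0], 0.45],
  [[0.36, 1, 0], [0, 0, 0], 0.45],
])

```text
clock: 23.25
position: [0.5951, 0.0494, 0.2497]
ee_rot: [0.028, 1.0, 0.0, 0.001]
ft_force: [-0.8, 0.1, -0.5]
grip_width: 0.45
```

>>> move_arm([
  [[0.36, 1, 0], [0, 0, 0], 0.45],
  [[0.36, 1, 0], [0, 0, 0], 0.45],
  [[0.36, 1, 0], [0, 0, 0], 0.45],
  [[0.36, 1, 0], [0, 0, 0], 0.45],
  [[0.36, 1, 0], [0, 0, 0], 0.45],
])

```text
clock: 23.88
position: [0.5571, 0.1767, 0.2497]
ee_rot: [0.028, 1.0, 0.0, 0.0]
ft_force: [0.6, 1.0, -0.4]
grip_width: 0.448
```

>>> move_arm([
  [[0.36, 1, 0], [0, 0, 0], 0.45],
  [[0.36, 1, 0], [0, 0, 0], 0.45],
  [[0.36, 1, 0], [0, 0, 0], 0.45],
  [[0.36, 1, 0], [0, 0, 0], 0.45],
  [[0.36, 1, 0], [0, 0, 0], 0.45],
])

```text
clock: 24.5
position: [0.5192, 0.304, 0.2498]
ee_rot: [0.028, 1.0, 0.0, 0.0]
ft_force: [-0.9, -0.2, -0.3]
grip_width: 0.447
```

>>> move_arm([
  [[0, 0.5, 0], [0, 0, 0], 0.55],
  [[0, 0, 0], [0, 0, 0], 0.55],
  [[0, 0, 0], [0, 0, 0], 0.55],
  [[0, 0, 0], [0, 0, 0], 0.55],
])

```text
clock: 25.0
position: [0.5205, 0.3147, 0.249]
ee_rot: [0.029, 1.0, -0.0, 0.0]
ft_force: [0.7, 0.5, 0.8]
grip_width: 0.551
```

Run:
```python
from h import *
import pickle
o,r=st();ci=camera_info("wrist");im=camera("wrist")[:,:,::-1];cv2.imwrite("pics/w9.png",im);pickle.dump((ci,o),open("w9.pkl","wb"))
c=proj(ci,[[.464,.368,.03]])[0];x,y=int(c[0])-95,max(0,int(c[1])-75);print(x,y)
t=camera("top")[:,:,::-1];cv2.imwrite("pics/top1.png",t);ct=camera_info("top")
a=cv2.resize(im[y:y+150,x:x+190],None,fx=4,fy=4,interpolation=cv2.INTER_CUBIC)
q=proj(ct,[[.6527,-.2193,.05]])[0].astype(int);q2=proj(ct,[[.453,-.158,.03]])[0].astype(int);print(q,q2)
x0,y0=370,95;b=cv2.resize(t[y0:y0+125,x0:x0+75],None,fx=4.8,fy=4.8,interpolation=cv2.INTER_CUBIC)
cv2.imwrite("pics/comb.png",cv2.copyMakeBorder(a,0,0,0,0,0))
b=cv2.resize(t[90:220,365:440],None,fx=4,fy=4,interpolation=cv2.INTER_CUBIC)
W=np.zeros((600,800,3),np.uint8);a2=cv2.resize(im[y:y+150,x:x+190],(570,450),interpolation=cv2.INTER_CUBIC);W[:450,:570]=a2;b2=cv2.resize(t[90:220,365:440],(225,390),interpolation=cv2.INTER_CUBIC);W[:390,575:]=b2
cv2.imwrite("pics/comb.png",W)
```

```text
t 25.0 p [0.5205 0.3147 0.249 ] x [-0.998  0.057 -0.   ] y [ 0.057  0.998 -0.   ] z [ 0. -0. -1.] g 0.551 f [0.7 0.5 0.8] q [-0.81  0.28  0.24  1.5  -0.07  1.37  0.95]
269 37
[412 117] [389 195]
```

View pics/comb.png

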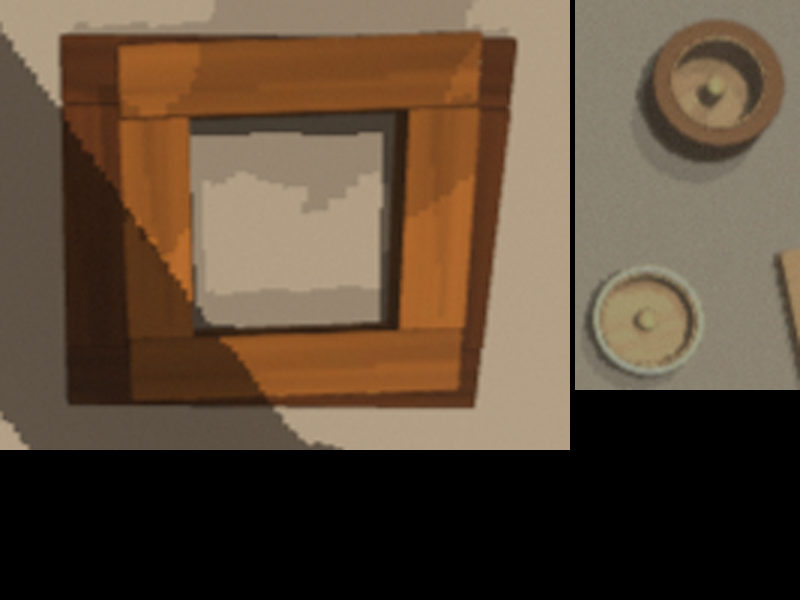

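Run:
```python
from h import *
import pickle
ci,o=pickle.load(open("w9.pkl","rb"));r=R.from_quat(o["ee_rot"]).as_matrix()
C=lambda L:np.array(L)/3+[269-.33,37-.33]
for n,z,L in(("sqo",.04,[(119,43),(480,33),(459,390),(132,399)]),("sqi",.04,[(190,117),(406,110),(398,328),(193,334)]),("rect",.02,[(60,35),(516,39),(475,407),(68,404)])):
    q=onz(ci,C(L),z);e=np.roll(q,-1,0)-q;print(n,q.mean(0).round(4),np.hypot(*e.T).round(4),np.degrees(np.arctan2(e[:,1],e[:,0])).round(1),rect(q))
ct=camera_info("top");T=lambda x,y:[365+x/3-.33,90+y/3-.33]
print("big: ring",onz(ct,[T(718-575,83)],.06),"peg",onz(ct,[T(713-575,87)],.05),"small ring",onz(ct,[T(648-575,321)],.036),"peg",onz(ct,[T(647-575,319)],.028))
```

```text
sqo [0.4626 0.3696] [0.1215 0.1226 0.1232 0.1229] [ 88.2  -0.7 -91.6 178.5] (array([0.4626, 0.3701]), array([0.1234, 0.1229]), 88.4)
sqi [0.4625 0.3694] [0.0744 0.0751 0.0756 0.075 ] [ 88.5  -0.7 -91.5 178.4] (array([0.4625, 0.3697]), array([0.0756, 0.075 ]), 88.5)
rect [0.4656 0.3658] [0.1624 0.1344 0.1629 0.1345] [ 86.3  -3.3 -93.6 176.4] (array([0.4656, 0.3659]), array([0.1631, 0.1345]), 86.4)
big: ring [[ 0.65010849 -0.2166657 ]] peg [[ 0.6500733  -0.21455999]] small ring [[ 0.44919119 -0.15655092]] peg [[ 0.45229928 -0.15711742]]
```

>>> move_arm([
  [[0, 0, 0], [0, 0, -1.9], 0.55],
  [[0.57, 1, 0.5], [0, 0, 0], 0.55],
  [[0.6, 1, 1], [0, 0, 0], 0.55],
  [[0.6, 1, 1], [0, 0, 0], 0.55],
  [[0.6, 1, 1], [0, 0, 0], 0.55],
])

```text
clock: 25.72
position: [0.4625, 0.4179, 0.1606]
ee_rot: [0.011, 1.0, 0.0, 0.0]
ft_force: [0.3, 0.3, -0.8]
grip_width: 0.55
```

>>> move_arm([
  [[0, 0.13, 1], [0, 0, 0], 0.55],
  [[0, 0, 1], [0, 0, 0], 0.55],
  [[0, 0, 0.5], [0, 0, 0], 0.55],
  [[0, 0, 0], [0, 0, 0], 0.55],
  [[0, 0, 0], [0, 0, 0], 0.55],
])

```text
clock: 26.35
position: [0.4636, 0.4208, 0.0999]
ee_rot: [0.011, 1.0, 0.001, 0.001]
ft_force: [0.9, -0.9, -0.5]
grip_width: 0.548
```

Run:
```python
from h import *
o,r=st();d=np.r_[.4638,.4195,.0235]-o["position"];print((r.T@d/.025).round(2))
```

```text
t 26.35 p [0.4636 0.4208 0.0999] x [-1.     0.022 -0.001] y [0.022 1.    0.001] z [ 0.001  0.001 -1.   ] g 0.548 f [ 0.9 -0.9 -0.5] q [-0.93  0.43  0.16  1.62 -0.07  1.09  0.79]
[-0.01 -0.05  3.06]
```

>>> move_arm([
  [[0, -0.05, 0.8], [0, 0, 0], 0.55],
  [[0, 0, 0.8], [0, 0, 0], 0.55],
  [[0, 0, 0.8], [0, 0, 0], 0.55],
  [[0, 0, 0.6], [0, 0, 0], 0.55],
  [[0, 0, 0], [0, 0, 0], 0.55],
])

```text
clock: 26.98
position: [0.4624, 0.4186, 0.0223]
ee_rot: [0.011, 1.0, -0.001, -0.001]
ft_force: [-0.4, -0.4, -0.4]
grip_width: 0.547
```

>>> move_arm([
  [[0, 0, 0], [0, 0, 0], 0.4],
  [[0, 0, 0], [0, 0, 0], 0.3],
  [[0, 0, 0], [0, 0, 0], 0.2],
  [[0, 0, 0], [0, 0, 0], 0.1],
  [[0, 0, 0], [0, 0, 0], 0.1],
], squeeze=60)

```text
clock: 27.6
position: [0.4635, 0.4197, 0.0249]
ee_rot: [0.011, 1.0, 0.001, 0.001]
ft_force: [-0.4, -0.1, 6.1]
grip_width: 0.268
```

>>> move_arm([
  [[0, 0, -0.4], [0, 0, 0], 0.1],
  [[0, 0, -0.8], [0, 0, 0], 0.1],
  [[0, 0, -1], [0, 0, 0], 0.1],
  [[0, 0, -1], [0, 0, 0], 0.1],
  [[0, 0, -1], [0, 0, 3.1], 0.1],
])

```text
clock: 28.22
position: [0.4632, 0.4192, 0.1311]
ee_rot: [0.039, 0.999, 0.0, 0.0]
ft_force: [0.1, 0.5, -0.9]
grip_width: 0.262
```

>>> move_arm([
  [[-0.4, -0.7, -1], [0, 0, 0], 0.1],
  [[-0.5, -1, -1], [0, 0, 0], 0.1],
  [[-0.5, -1, -1], [0, 0, 0], 0.1],
  [[-0.5, -1, 0], [0, 0, 0], 0.1],
  [[-0.5, -1, 0], [0, 0, 0], 0.1],
])

```text
clock: 28.85
position: [0.5143, 0.2966, 0.2056]
ee_rot: [0.038, 0.999, 0.001, 0.001]
ft_force: [0.7, 0.1, -2.1]
grip_width: 0.263
```

>>> move_arm([
  [[-0.5, -1, 0], [0, 0, 0], 0.1],
  [[-0.5, -1, 0], [0, 0, 0], 0.1],
  [[-0.5, -1, 0], [0, 0, 0], 0.1],
  [[-0.5, -1, 0], [0, 0, 0], 0.1],
  [[-0.5, -1, 0], [0, 0, 0], 0.1],
])

```text
clock: 29.48
position: [0.567, 0.1671, 0.2053]
ee_rot: [0.038, 0.999, 0.0, 0.0]
ft_force: [0.7, 0.3, -1.4]
grip_width: 0.267
```

>>> move_arm([
  [[-0.6, -1, 0], [0, 0, 0], 0.1],
  [[-0.5, -1, 0], [0, 0, 0], 0.1],
  [[-0.5, -1, 0], [0, 0, 0], 0.1],
  [[0, 0, 0], [0, 0, 0], 0.1],
  [[0, 0, 0], [0, 0, 0], 0.1],
])

```text
clock: 30.1
position: [0.6006, 0.0909, 0.2046]
ee_rot: [0.038, 0.999, 0.001, 0.0]
ft_force: [-0.5, 0.2, -2.3]
grip_width: 0.266
```

Run:
```python
from h import *
o,r=st();y=np.array([.0767,.9971]);d=np.r_[np.array([.6082,.0155])+.05*y,.06]-o["position"];print((r.T@d/.025).round(2),"yaw",np.degrees(np.arctan2(r[1,1],r[0,1])))
```

```text
t 30.1 p [0.6006 0.0909 0.2046] x [-0.997  0.076 -0.   ] y [0.076 0.997 0.001] z [ 0.     0.001 -1.   ] g 0.266 f [-0.5  0.2 -2.3] q [-0.52  0.31  0.36  1.57 -0.12  1.28  1.36]
[-0.53 -0.99  5.78] yaw 85.64880124992582
```

>>> move_arm([
  [[-0.26, -0.5, 0.5], [0, 0, 0], 0.1],
  [[-0.26, -0.49, 1], [0, 0, 0], 0.1],
  [[0, 0, 1], [0, 0, 0], 0.1],
  [[0, 0, 1], [0, 0, 0], 0.1],
  [[0, 0, 1], [0, 0, 0], 0.1],
])

```text
clock: 30.72
position: [0.6116, 0.0642, 0.0897]
ee_rot: [0.038, 0.999, -0.0, -0.0]
ft_force: [0.0, -1.2, -1.1]
grip_width: 0.263
```

>>> move_arm([
  [[0, 0, 1], [0, 0, 0], 0.1],
  [[0, 0, 0.3], [0, 0, 0], 0.1],
  [[0, 0, 0], [0, 0, 0], 0.1],
  [[0, 0, 0], [0, 0, 0], 0.1],
])

```text
clock: 31.22
position: [0.6126, 0.0645, 0.0598]
ee_rot: [0.038, 0.999, 0.0, 0.001]
ft_force: [1.1, -0.2, -1.4]
grip_width: 0.261
```

Run:
```python
from h import *
o,r=st();y=np.array([.0767,.9971]);d=np.r_[np.array([.6082,.0155])+.05*y,.0265]-o["position"];print((r.T@d/.025).round(2),"yaw",np.degrees(np.arctan2(r[1,1],r[0,1])))
im=camera("wrist")[:,:,::-1];cv2.imwrite("pics/w10.png",im)
```

```text
t 31.23 p [0.6126 0.0645 0.0598] x [-0.997  0.076 -0.002] y [0.076 0.997 0.   ] z [ 0.002  0.    -1.   ] g 0.261 f [ 1.1 -0.2 -1.4] q [-0.45  0.47  0.35  1.69 -0.18  1.01  1.45]
[0.03 0.03 1.33] yaw 85.62484694513316
```

>>> move_arm([
  [[0, 0.03, 0.5], [0, 0, 0], 0.1],
  [[0, 0, 0.5], [0, 0, 0], 0.1],
  [[0, 0, 0.33], [0, 0, 0], 0.1],
  [[0, 0, 0], [0, 0, 0], 0.1],
])

```text
clock: 31.78
position: [0.6118, 0.0652, 0.0251]
ee_rot: [0.038, 0.999, -0.0, -0.0]
ft_force: [-0.0, 0.2, -0.6]
grip_width: 0.264
```

>>> move_arm([
  [[0, 0, 0.05], [0, 0, 0], 0.1],
  [[0, 0, 0], [0, 0, 0], 0.1],
])

```text
clock: 32.02
position: [0.6119, 0.0652, 0.0249]
ee_rot: [0.038, 0.999, 0.0, -0.0]
ft_force: [-6.1, -0.9, 10.6]
grip_width: 0.264
```

>>> move_arm([
  [[0, 0, 0.04], [0, 0, 0], 0.1],
  [[0, 0, 0], [0, 0, 0], 0.1],
])

```text
clock: 32.28
position: [0.6119, 0.0652, 0.0249]
ee_rot: [0.038, 0.999, 0.0, -0.0]
ft_force: [-10.6, -0.5, 20.0]
grip_width: 0.267
```

>>> move_arm([
  [[0, 0, 0], [0, 0, 0], 0.5],
  [[0, 0, 0], [0, 0, 0], 0.5],
  [[0, 0, -0.5], [0, 0, 0], 0.5],
  [[0, 0, -1], [0, 0, 0], 0.5],
  [[0, 0, -1], [0, 0, 0], 0.5],
])

```text
clock: 32.9
position: [0.6121, 0.0652, 0.0871]
ee_rot: [0.038, 0.999, -0.0, 0.0]
ft_force: [0.7, 0.6, -0.0]
grip_width: 0.496
```

>>> move_arm([
  [[0, 0, -1], [0, 0, 0], 0.5],
  [[0, 0.8, -1], [0, 0, 0], 0.5],
  [[0.2, 1, -1], [0, 0, 0], 0.5],
  [[0.3, 1, -1], [0, 0, 0], 0.5],
  [[0.4, 1, -1], [0, 0, 0], 0.5],
])

```text
clock: 33.52
position: [0.5967, 0.1624, 0.2124]
ee_rot: [0.038, 0.999, 0.0, 0.0]
ft_force: [0.2, 0.9, -0.3]
grip_width: 0.5
```

>>> move_arm([
  [[0.5, 1, -1], [0, 0, 0], 0.5],
  [[0.5, 1, -0.5], [0, 0, 0], 0.5],
  [[0.5, 1, 0], [0, 0, 0], 0.5],
  [[0.6, 1, 0], [0, 0, 0], 0.5],
  [[0.6, 1, 0], [0, 0, 0], 0.5],
])

```text
clock: 34.15
position: [0.5386, 0.2922, 0.2492]
ee_rot: [0.038, 0.999, 0.0, 0.0]
ft_force: [0.0, 0.3, -0.4]
grip_width: 0.499
```

>>> move_arm([
  [[0.6, 1, 0], [0, 0, 0], 0.55],
  [[0.6, 1, 0], [0, 0, 0], 0.55],
  [[0, 0, 0], [0, 0, 0], 0.55],
  [[0, 0, 0], [0, 0, 0], 0.55],
  [[0, 0, 0], [0, 0, 0], 0.55],
])

```text
clock: 34.78
position: [0.5137, 0.3424, 0.2486]
ee_rot: [0.039, 0.999, -0.0, 0.0]
ft_force: [0.1, 0.2, 0.7]
grip_width: 0.551
```

Run:
```python
from h import *
import pickle
o,r=st();ci=camera_info("wrist");im=camera("wrist")[:,:,::-1];cv2.imwrite("pics/w11.png",im);pickle.dump((ci,o),open("w11.pkl","wb"))
c=proj(ci,[[.466,.366,.02]])[0];x,y=int(c[0])-95,max(0,int(c[1])-75);print(x,y)
t=camera("top")[:,:,::-1];cv2.imwrite("pics/top2.png",t);ct=camera_info("top")
W=np.zeros((450,800,3),np.uint8);a2=cv2.resize(im[y:y+150,x:x+190],(570,450),interpolation=cv2.INTER_CUBIC);W[:,:a2.shape[1]]=a2
c=proj(ct,[[.608,.0155,.03]])[0].astype(int);print(c)
b=cv2.resize(t[c[1]-37:c[1]+38,c[0]-37:c[0]+38],(225,225),interpolation=cv2.INTER_CUBIC);W[:225,575:]=b
cv2.imwrite("pics/comb2.png",W)
```

```text
t 34.77 p [0.5137 0.3424 0.2486] x [-0.997  0.078 -0.001] y [ 0.078  0.997 -0.   ] z [ 0.001 -0.    -1.   ] g 0.551 f [0.1 0.2 0.7] q [-0.86  0.31  0.24  1.47 -0.07  1.37  0.89]
241 46
[320 136]
```

View pics/comb2.png

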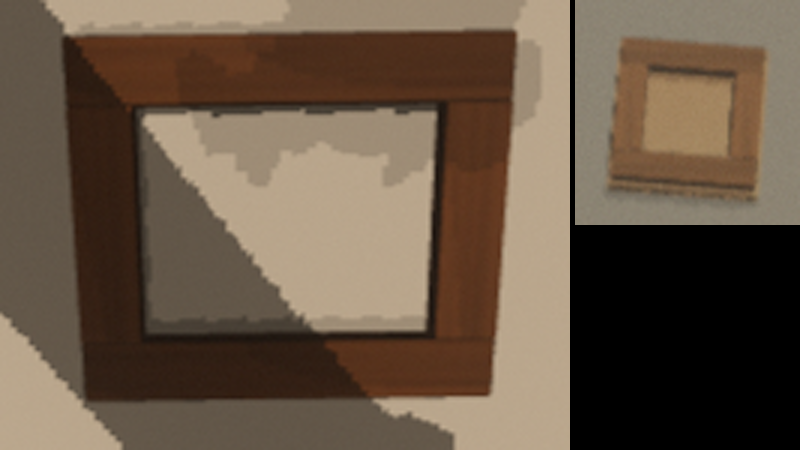

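Run:
```python
from h import *
import pickle
ci,o=pickle.load(open("w11.pkl","rb"));r=R.from_quat(o["ee_rot"]).as_matrix();ct=camera_info("top")
def f(n,ci,z,P):
    q=onz(ci,P,z);e=np.roll(q,-1,0)-q;print(n,q.mean(0).round(4),np.hypot(*e.T).round(4),np.degrees(np.arctan2(e[:,1],e[:,0])).round(1));return q.mean(0)
f("sq",ct,.04,(np.array([(622,38),(766,48),(755,188),(611,182)])-[575,0])/3+[283-.33,99-.33])
c=f("rect o",ci,.02,np.array([(63,36),(516,31),(491,395),(85,402)])/3+[241-.33,46-.33])
f("rect i",ci,.02,np.array([(133,105),(444,101),(432,334),(145,335)])/3+[241-.33,46-.33])
y=np.array([np.cos(np.radians(86.4)),np.sin(np.radians(86.4))]);p=c+.07*y;print(p)
d=np.r_[p,.0045]-o["position"];print((r.T@d/.025).round(2),np.degrees(np.arctan2(r[1,1],r[0,1])))
```

```text
sq [0.6048 0.0165] [0.1247 0.1247 0.1224 0.1283] [-93.9 175.2  87.8  -3.7]
rect o [0.4657 0.366 ] [0.1622 0.1343 0.1634 0.1356] [ 86.2  -3.4 -93.4 176.1]
rect i [0.4643 0.366 ] [0.1137 0.086  0.1131 0.0851] [ 86.3  -3.6 -94.2 176.8]
[0.47005037 0.43583851]
[2.04 3.59 9.76] 85.51538167261997
```

>>> move_arm([
  [[0.4, 0.7, 0], [0, 0, -0.8], 0.55],
  [[0.5, 0.9, 1], [0, 0, 0], 0.55],
  [[0.6, 1, 1], [0, 0, 0], 0.55],
  [[0.56, 1, 1], [0, 0, 0], 0.55],
  [[0, 0, 1], [0, 0, 0], 0.55],
])

```text
clock: 35.5
position: [0.4641, 0.441, 0.1472]
ee_rot: [0.028, 1.0, 0.001, -0.001]
ft_force: [0.7, -0.5, 0.2]
grip_width: 0.552
```

>>> move_arm([
  [[0, 0, 1], [0, 0, 0], 0.55],
  [[0, 0, 1], [0, 0, 0], 0.55],
  [[0, 0, 1], [0, 0, 0], 0.55],
  [[0, 0, 0], [0, 0, 0], 0.55],
  [[0, 0, 0], [0, 0, 0], 0.55],
])

```text
clock: 36.12
position: [0.4673, 0.4378, 0.0743]
ee_rot: [0.031, 1.0, 0.001, 0.0]
ft_force: [-0.5, -0.5, 0.3]
grip_width: 0.549
```

Run:
```python
from h import *
o,r=st();d=np.r_[.4697,.4359,.006]-o["position"];print((r.T@d/.025).round(2),np.degrees(np.arctan2(r[1,1],r[0,1])))
```

```text
t 36.12 p [0.4673 0.4378 0.0743] x [-0.998  0.062 -0.   ] y [0.062 0.998 0.001] z [ 0.001  0.001 -1.   ] g 0.549 f [-0.5 -0.5  0.3] q [-0.96  0.49  0.17  1.6  -0.09  1.06  0.75]
[-0.1  -0.07  2.73] 86.46723098229306
```

>>> move_arm([
  [[-0.08, -0.06, 0.8], [0, 0, 0], 0.55],
  [[0, 0, 0.8], [0, 0, 0], 0.55],
  [[0, 0, 0.7], [0, 0, 0], 0.55],
  [[0, 0, 0.35], [0, 0, 0], 0.55],
  [[0, 0, 0], [0, 0, 0], 0.55],
])

```text
clock: 36.75
position: [0.469, 0.4349, 0.0062]
ee_rot: [0.031, 1.0, -0.0, -0.0]
ft_force: [1.2, 0.1, 0.2]
grip_width: 0.551
```

>>> move_arm([
  [[0, 0, 0], [0, 0, 0], 0.4],
  [[0, 0, 0], [0, 0, 0], 0.3],
  [[0, 0, 0], [0, 0, 0], 0.2],
  [[0, 0, 0], [0, 0, 0], 0.1],
  [[0, 0, 0], [0, 0, 0], 0.1],
], squeeze=60)

```text
clock: 37.38
position: [0.4697, 0.4358, 0.0082]
ee_rot: [0.031, 1.0, 0.001, 0.001]
ft_force: [-1.7, 0.0, 5.8]
grip_width: 0.267
```

>>> move_arm([
  [[0, 0, -0.4], [0, 0, 0], 0.1],
  [[0, 0, -0.8], [0, 0, 0], 0.1],
  [[0, 0, -1], [0, 0, 0], 0.1],
  [[0, 0, -1], [0, 0, 0], 0.1],
  [[0, 0, -1], [0, 0, 0], 0.1],
])

```text
clock: 38.0
position: [0.4694, 0.4352, 0.1142]
ee_rot: [0.031, 1.0, 0.0, 0.0]
ft_force: [-0.2, -0.0, -3.3]
grip_width: 0.261
```

>>> move_arm([
  [[0, -0.5, -1], [0, 0, 0], 0.1],
  [[0, -0.8, -1], [0, 0, 0], 0.1],
  [[0, -1, -1], [0, 0, 0], 0.1],
  [[0, -1, -0.5], [0, 0, 0], 0.1],
  [[0, -1, 0], [0, 0, 0], 0.1],
])

```text
clock: 38.62
position: [0.4631, 0.3273, 0.2022]
ee_rot: [0.031, 1.0, 0.001, 0.001]
ft_force: [0.7, 0.2, -2.7]
grip_width: 0.261
```

>>> move_arm([
  [[-0.05, -1, 0], [0, 0, 0], 0.1],
  [[-0.05, -1, 0], [0, 0, 0], 0.1],
  [[-0.05, -1, 0], [0, 0, 0], 0.1],
  [[-0.05, -1, 0], [0, 0, 0], 0.1],
  [[-0.05, -1, 0], [0, 0, 0], 0.1],
])

```text
clock: 39.25
position: [0.4609, 0.2011, 0.1995]
ee_rot: [0.031, 1.0, 0.0, -0.0]
ft_force: [0.3, -0.1, -2.1]
grip_width: 0.26
```

>>> move_arm([
  [[-0.05, -1, 0], [0, 0, 0], 0.1],
  [[-0.05, -1, 0], [0, 0, 0], 0.1],
  [[-0.05, -1, 0], [0, 0, 0], 0.1],
  [[-0.05, -1, 0], [0, 0, 0], 0.1],
  [[-0.05, -1, 0], [0, 0, 0], 0.1],
])

```text
clock: 39.88
position: [0.4591, 0.076, 0.1995]
ee_rot: [0.031, 1.0, 0.0, -0.0]
ft_force: [-0.5, -0.2, -2.4]
grip_width: 0.262
```

>>> move_arm([
  [[-0.05, -1, 0], [0, 0, 0], 0.1],
  [[-0.05, -1, 0], [0, 0, 0], 0.1],
  [[-0.05, -1, 0], [0, 0, 0], 0.1],
  [[-0.05, -1, 0], [0, 0, 0], 0.1],
  [[-0.05, -1, 0], [0, 0, 0], 0.1],
])

```text
clock: 40.5
position: [0.4574, -0.049, 0.1995]
ee_rot: [0.031, 1.0, 0.0, -0.0]
ft_force: [0.4, 0.9, -3.0]
grip_width: 0.254
```

Run:
```python
from h import *
st()
```

```text
t 40.5 p [ 0.4574 -0.049   0.1995] x [-0.998  0.063  0.   ] y [0.063 0.998 0.001] z [-0.     0.001 -1.   ] g 0.254 f [ 0.4  0.9 -3. ] q [-0.53 -0.04  0.54  1.95  0.02  1.23  1.5 ]
```

>>> move_arm([
  [[-0.05, -1, 0], [0, 0, -3], 0.1],
  [[-0.05, -1, 0], [0, 0, -3], 0.1],
  [[-0.05, -1, 0], [0, 0, -3], 0.1],
  [[-0.1, -1, 0], [0, 0, -3], 0.1],
  [[-0.2, -1, 0], [0, 0, -0.9], 0.1],
])

```text
clock: 41.12
position: [0.4737, -0.1726, 0.1995]
ee_rot: [-0.082, 0.997, 0.0, 0.0]
ft_force: [0.7, 0.1, -2.8]
grip_width: 0.262
```

>>> move_arm([
  [[-0.2, -1, 0], [0, 0, 0], 0.1],
  [[-0.2, -0.6, 0], [0, 0, 0], 0.1],
  [[0, 0, 0], [0, 0, 0], 0.1],
  [[0, 0, 0], [0, 0, 0], 0.1],
  [[0, 0, 0], [0, 0, 0], 0.1],
])

```text
clock: 41.75
position: [0.4905, -0.2083, 0.1995]
ee_rot: [-0.082, 0.997, 0.0, 0.0]
ft_force: [-0.4, 0.4, -2.0]
grip_width: 0.267
```

Run:
```python
from h import *
import pickle
o,r=st();print((r.T@(np.r_[.4443,-.3028,.1]-o["position"])/.025).round(2),np.degrees(np.arctan2(r[1,1],r[0,1])))
ci=camera_info("wrist");im=camera("wrist")[:,:,::-1];cv2.imwrite("pics/w12.png",im);pickle.dump((ci,o),open("w12.pkl","wb"))
hsv=cv2.cvtColor(im,cv2.COLOR_BGR2HSV);m=cv2.inRange(hsv,(8,120,190),(25,255,255))
m=cv2.morphologyEx(m,cv2.MORPH_OPEN,np.ones((3,3)))
cs,_=cv2.findContours(m,cv2.RETR_EXTERNAL,cv2.CHAIN_APPROX_NONE)
for c in cs:
    if cv2.contourArea(c)>600:
        h=cv2.convexHull(c)[:,0];print(c[:,0].mean(0).round(),cv2.boundingRect(c),"rect20",rect(onz(ci,h,.02)))
```

```text
t 41.75 p [ 0.4905 -0.2083  0.1995] x [-0.987 -0.163 -0.   ] y [-0.163  0.987  0.001] z [ 0.     0.001 -1.   ] g 0.267 f [-0.4  0.4 -2. ] q [-0.33  0.17  0.73  1.78 -0.12  1.24  2.16]
[ 2.44 -3.43  3.98] 99.37694145472364
[ 31. 383.] (0, 366, 75, 34) rect20 (array([ 0.8321, -0.5344]), array([0.0568, 0.1071]), 9.4)
[538. 316.] (516, 291, 45, 55) rect20 (array([0.6256, 0.0839]), array([0.0243, 0.0789]), 85.8)
[491. 299.] (457, 274, 70, 56) rect20 (array([0.6125, 0.0164]), array([0.0718, 0.0675]), 85.6)
[362. 131.] (345, 110, 42, 50) rect20 (array([ 0.4388, -0.1786]), array([0.0309, 0.0586]), 63.7)
[151.  77.] (55, 35, 191, 87) rect20 (array([ 0.425 , -0.3782]), array([0.0767, 0.1719]), 9.4)
```

>>> move_arm([
  [[0.6, -0.85, 0], [0, 0, 0], 0.1],
  [[0.6, -0.85, 0], [0, 0, 0], 0.1],
  [[0.6, -0.85, 0.3], [0, 0, 0], 0.1],
  [[0.6, -0.9, 0.8], [0, 0, 0], 0.1],
  [[0, 0, 1], [0, 0, 0], 0.1],
])

```text
clock: 42.42
position: [0.4445, -0.3058, 0.1471]
ee_rot: [-0.08, 0.997, -0.0, 0.001]
ft_force: [1.0, 0.2, -2.6]
grip_width: 0.261
```

>>> move_arm([
  [[0, 0, 1], [0, 0, 0], 0.1],
  [[0, 0, 1], [0, 0, 0], 0.1],
  [[0, 0, 0.8], [0, 0, 0], 0.1],
  [[0, 0, 0.5], [0, 0, 0], 0.1],
  [[0, 0, 0], [0, 0, 0], 0.1],
])

```text
clock: 43.05
position: [0.4452, -0.3034, 0.0641]
ee_rot: [-0.081, 0.997, 0.0, -0.001]
ft_force: [0.2, 0.2, -2.1]
grip_width: 0.264
```

>>> move_arm([
  [[0, 0, 0], [0, 0, 0], 0.1],
  [[0, 0, 0], [0, 0, 0], 0.1],
])

```text
clock: 43.3
position: [0.4459, -0.304, 0.0653]
ee_rot: [-0.081, 0.997, -0.0, 0.001]
ft_force: [-0.4, -0.7, -2.3]
grip_width: 0.263
```

Run:
```python
from h import *
import pickle
o,r=st();print((r.T@(np.r_[.4451,-.3031,.0285]-o["position"])/.025).round(2),np.degrees(np.arctan2(r[1,1],r[0,1])))
ci=camera_info("wrist");im=camera("wrist")[:,:,::-1];cv2.imwrite("pics/w13.png",im);pickle.dump((ci,o),open("w13.pkl","wb"))
```

```text
t 43.3 p [ 0.4459 -0.304   0.0653] x [-0.987 -0.162 -0.001] y [-0.162  0.987 -0.   ] z [ 0.001 -0.    -1.   ] g 0.263 f [-0.4 -0.7 -2.3] q [-0.11  0.37  0.73  1.9  -0.3   0.98  2.5 ]
[0.03 0.04 1.47] 99.32749046520794
```

View pics/w13.png

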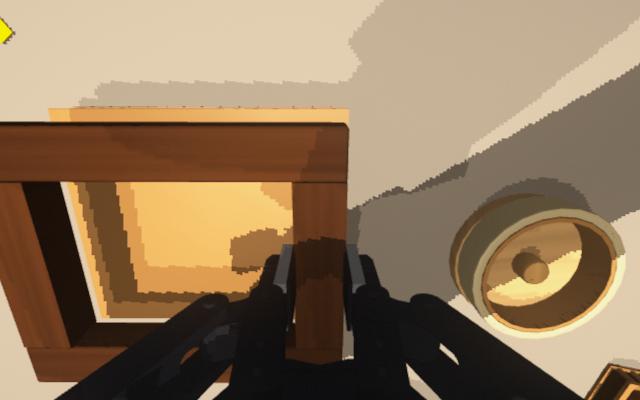

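Run:
```python
from h import *
import pickle
ci,o=pickle.load(open("w13.pkl","rb"));r=R.from_quat(o["ee_rot"]).as_matrix()
im=cv2.imread("pics/w13.png");hsv=cv2.cvtColor(im,cv2.COLOR_BGR2HSV)
print("col200",[(i,hsv[i,200].tolist()) for i in range(102,128,2)]);print("row116",[(i,hsv[116,i].tolist()) for i in range(340,356,2)]);print("row150",[(i,hsv[150,i].tolist()) for i in range(340,356,2)]);print("row116L",[(i,hsv[116,i].tolist()) for i in range(44,58,2)])
b=onz(ci,[[349,109],[49,109]],.02);f=onz(ci,[[348.5,124]],.0773)
B=np.c_[r[:2,0],r[:2,1]]
print("board corners tool",((b-o["position"][:2])@B).round(4),"frame corner",((f-o["position"][:2])@B).round(4))
```

```text
col200 [(102, [17, 61, 198]), (104, [17, 61, 198]), (106, [17, 64, 172]), (108, [16, 149, 222]), (110, [17, 141, 234]), (112, [17, 144, 234]), (114, [17, 144, 234]), (116, [17, 143, 233]), (118, [17, 143, 233]), (120, [17, 147, 233]), (122, [14, 161, 117]), (124, [12, 157, 47]), (126, [11, 169, 83])]
row116 [(340, [19, 127, 241]), (342, [18, 127, 242]), (344, [19, 126, 242]), (346, [19, 127, 241]), (348, [17, 107, 231]), (350, [17, 61, 198]), (352, [18, 62, 198]), (354, [18, 62, 199])]
row150 [(340, [11, 169, 98]), (342, [11, 167, 99]), (344, [11, 172, 98]), (346, [12, 165, 88]), (348, [16, 73, 151]), (350, [17, 61, 198]), (352, [17, 60, 197]), (354, [17, 62, 198])]
row116L [(44, [18, 55, 226]), (46, [17, 55, 226]), (48, [18, 55, 226]), (50, [18, 145, 240]), (52, [18, 152, 242]), (54, [18, 153, 242]), (56, [18, 151, 242])]
board corners tool [[ 0.0715  0.0165]
 [ 0.0713 -0.1547]] frame corner [[0.0683 0.0113]]
```

>>> move_arm([
  [[0, 0.05, 0.5], [0, 0, 0], 0.1],
  [[0, 0, 0.5], [0, 0, 0], 0.1],
  [[0, 0, 0.42], [0, 0, 0], 0.1],
  [[0, 0, 0], [0, 0, 0], 0.1],
  [[0, 0, 0], [0, 0, 0], 0.1],
])

```text
clock: 43.98
position: [0.445, -0.3026, 0.0285]
ee_rot: [-0.081, 0.997, 0.0, -0.0]
ft_force: [0.1, -0.1, -3.2]
grip_width: 0.264
```

>>> move_arm([
  [[0, 0, 0.05], [0, 0, 0], 0.1],
  [[0, 0, 0], [0, 0, 0], 0.1],
])

```text
clock: 44.22
position: [0.4453, -0.3026, 0.0277]
ee_rot: [-0.081, 0.997, 0.0, 0.0]
ft_force: [-0.2, 0.0, -1.7]
grip_width: 0.266
```

>>> move_arm([
  [[0, 0, 0.05], [0, 0, 0], 0.1],
  [[0, 0, 0], [0, 0, 0], 0.1],
])

```text
clock: 44.48
position: [0.4453, -0.3027, 0.0275]
ee_rot: [-0.081, 0.997, 0.0, 0.0]
ft_force: [-5.5, 4.0, 14.1]
grip_width: 0.256
```

>>> move_arm([
  [[0, 0, 0.04], [0, 0, 0], 0.1],
  [[0, 0, 0], [0, 0, 0], 0.1],
])

```text
clock: 44.72
position: [0.4454, -0.3027, 0.0274]
ee_rot: [-0.081, 0.997, 0.001, 0.0]
ft_force: [-11.0, 6.8, 28.4]
grip_width: 0.26
```

>>> move_arm([
  [[0, 0, 0], [0, 0, 0], 0.5],
  [[0, 0, 0], [0, 0, 0], 0.5],
  [[0, 0, -0.5], [0, 0, 0], 0.5],
  [[0, 0, -1], [0, 0, 0], 0.5],
  [[0, 0, -1], [0, 0, 0], 0.5],
])

```text
clock: 45.35
position: [0.4452, -0.3028, 0.0893]
ee_rot: [-0.081, 0.997, -0.0, -0.0]
ft_force: [0.6, -0.2, 0.5]
grip_width: 0.497
```

>>> move_arm([
  [[0, 0, -1], [0, 0, 2], 0.5],
  [[-0.5, 0, -1], [0, 0, 2], 0.5],
  [[-1, 0.2, -1], [0, 0, 2], 0.5],
  [[-1, 0.5, -1], [0, 0, 2], 0.5],
  [[-0.5, 0.5, -1], [0, 0, 2], 0.5],
])

```text
clock: 45.98
position: [0.5195, -0.2664, 0.2145]
ee_rot: [0.006, 1.0, -0.0, 0.0]
ft_force: [0.4, 0.0, -1.3]
grip_width: 0.5
```

>>> move_arm([
  [[0, 0, -0.8], [0, 0, 0], 0.5],
  [[0, 0, 0], [0, 0, 0], 0.5],
  [[0, 0, 0], [0, 0, 0], 0.5],
  [[0, 0, 0], [0, 0, 0], 0.5],
])

```text
clock: 46.48
position: [0.518, -0.267, 0.2323]
ee_rot: [0.006, 1.0, 0.0, -0.001]
ft_force: [0.5, -0.3, 0.3]
grip_width: 0.501
```

Run:
```python
from h import *
import pickle
o,r=st();ci=camera_info("wrist");im=camera("wrist")[:,:,::-1].copy();cv2.imwrite("pics/w14.png",im);pickle.dump((ci,o),open("w14.pkl","wb"))
t=camera("top")[:,:,::-1].copy();cv2.imwrite("pics/top3.png",t);s=camera("scene")[:,:,::-1].copy();cv2.imwrite("pics/scene3.png",s)
hsv=cv2.cvtColor(im,cv2.COLOR_BGR2HSV)
print("dims centre px",proj(ci,[[.4565,-.3722,.04]]))
m=cv2.inRange(hsv,(0,120,20),(14,255,175));m=cv2.morphologyEx(m,cv2.MORPH_OPEN,np.ones((3,3)))
n,l,S,_=cv2.connectedComponentsWithStats(m)
for i in range(1,n):
    if S[i][4]>800: ys,xs=np.nonzero(l==i);print("dark",S[i],rect(onz(ci,np.c_[xs,ys],.04)))
m=cv2.inRange(hsv,(15,110,150),(25,255,255));n,l,S,_=cv2.connectedComponentsWithStats(m)
for i in range(1,n):
    if S[i][4]>300: ys,xs=np.nonzero(l==i);print("orange",S[i],rect(onz(ci,np.c_[xs,ys],.02)))
```

```text
t 46.48 p [ 0.518  -0.267   0.2323] x [-1.     0.012  0.001] y [0.012 1.    0.   ] z [-0.001  0.    -1.   ] g 0.501 f [ 0.5 -0.3  0.3] q [-0.25  0.29  0.79  1.61 -0.21  1.33  2.13]
dims centre px [[215.87854741 113.89150587]]
dark [  118    28   189   162 12948] (array([ 0.457 , -0.3711]), array([0.1351, 0.1658]), 9.3)
dark [ 490  186  142  107 8311] (array([0.605 , 0.0079]), array([0.1357, 0.1278]), 85.6)
dark [ 315  229   95  100 3052] (array([ 0.653 , -0.2241]), array([0.1185, 0.129 ]), 52.4)
orange [280  26  31 139 409] (array([ 0.4435, -0.2894]), array([0.1428, 0.0061]), 10.1)
orange [ 160   64  120   98 8372] (array([ 0.4583, -0.3732]), array([0.0863, 0.1129]), 9.3)
orange [384  64  44  56 714] (array([ 0.4331, -0.1817]), array([0.0191, 0.0676]), 54.8)
orange [485 183 137  99 721] (array([0.6085, 0.0143]), array([0.1324, 0.1317]), 85.8)
orange [ 524  212   65   55 2564] (array([0.6119, 0.0218]), array([0.0609, 0.0702]), 85.6)
orange [327 267  42  52 552] (array([ 0.6927, -0.2333]), array([0.0847, 0.0443]), 31.5)
```

>>> move_arm([
  [[-0.4, 1, 0], [0, 0, 0], 0.5],
  [[-0.4, 1, 0], [0, 0, 0], 0.5],
  [[-0.4, 1, 0], [0, 0, 0], 0.5],
  [[-0.4, 1, 0], [0, 0, 0], 0.5],
  [[-0.4, 1, 0], [0, 0, 0], 0.5],
])

```text
clock: 47.25
position: [0.5701, -0.1418, 0.2328]
ee_rot: [0.006, 1.0, 0.0, -0.0]
ft_force: [0.8, 1.1, -0.2]
grip_width: 0.497
```

>>> move_arm([
  [[-0.4, 1, 0], [0, 0, 0], 0.5],
  [[-0.4, 1, 0], [0, 0, 0], 0.5],
  [[-0.4, 1, 0], [0, 0, 0], 0.5],
  [[-0.4, 1, 0], [0, 0, 0], 0.5],
  [[-0.4, 1, 0], [0, 0, 0], 0.5],
])

```text
clock: 47.88
position: [0.6218, -0.0173, 0.2328]
ee_rot: [0.006, 1.0, 0.0, -0.0]
ft_force: [-0.7, -0.0, 0.5]
grip_width: 0.494
```

>>> move_arm([
  [[-0.8, 1, 0], [0, 0, 0], 0.5],
  [[-0.8, 0.3, 0], [0, 0, 0], 0.5],
  [[0, 0, 0], [0, 0, 0], 0.5],
  [[0, 0, 0], [0, 0, 0], 0.5],
  [[0, 0, 0], [0, 0, 0], 0.5],
])

```text
clock: 48.5
position: [0.6614, 0.0131, 0.2333]
ee_rot: [0.006, 1.0, 0.0, 0.0]
ft_force: [-1.1, 0.5, 0.4]
grip_width: 0.501
```

Run:
```python
from h import *
o,r=st();ci=camera_info("wrist");im=camera("wrist")[:,:,::-1].copy();cv2.imwrite("pics/w15.png",im)
hsv=cv2.cvtColor(im,cv2.COLOR_BGR2HSV)
p=proj(ci,[[.608,.0155,.04]])[0].astype(int);print(p)
for k in(-80,):print("row",[(x,hsv[p[1],x].tolist()) for x in range(p[0]-80,p[0]+80,4)])
print("col",[(y,hsv[y,p[0]].tolist()) for y in range(max(0,p[1]-80),p[1]+80,4)])
```

```text
t 48.5 p [0.6614 0.0131 0.2333] x [-1.     0.013 -0.   ] y [0.013 1.    0.   ] z [ 0.  0. -1.] g 0.501 f [-1.1  0.5  0.4] q [-0.54  0.46  0.65  1.38 -0.28  1.39  1.66]
[321 120]
row [(241, [17, 62, 185]), (245, [18, 64, 184]), (249, [17, 63, 185]), (253, [18, 63, 185]), (257, [17, 63, 186]), (261, [15, 182, 191]), (265, [14, 192, 185]), (269, [14, 191, 183]), (273, [13, 189, 174]), (277, [14, 191, 186]), (281, [14, 191, 188]), (285, [15, 163, 61]), (289, [18, 127, 218]), (293, [21, 117, 222]), (297, [21, 118, 222]), (301, [20, 119, 222]), (305, [20, 121, 222]), (309, [20, 119, 222]), (313, [20, 123, 222]), (317, [20, 123, 221]), (321, [20, 121, 222]), (325, [15, 159, 109]), (329, [14, 161, 87]), (333, [15, 158, 124]), (337, [15, 158, 123]), (341, [15, 162, 123]), (345, [14, 158, 124]), (349, [15, 159, 122]), (353, [15, 162, 123]), (357, [14, 178, 63]), (361, [14, 188, 92]), (365, [13, 192, 89]), (369, [13, 187, 82]), (373, [13, 167, 64]), (377, [13, 174, 69]), (381, [15, 97, 87]), (385, [16, 71, 97]), (389, [17, 71, 97]), (393, [17, 71, 97]), (397, [17, 70, 98])]
col [(40, [16, 64, 1
[... 167 characters left out ...]
191, 164]), (76, [14, 189, 162]), (80, [14, 191, 171]), (84, [14, 156, 90]), (88, [16, 135, 221]), (92, [16, 137, 220]), (96, [16, 135, 219]), (100, [16, 137, 217]), (104, [16, 141, 217]), (108, [16, 139, 216]), (112, [19, 129, 218]), (116, [18, 129, 217]), (120, [20, 121, 222]), (124, [21, 125, 220]), (128, [20, 125, 221]), (132, [18, 137, 184]), (136, [18, 137, 183]), (140, [18, 141, 184]), (144, [19, 130, 222]), (148, [15, 155, 128]), (152, [15, 160, 86]), (156, [14, 168, 53]), (160, [13, 183, 82]), (164, [14, 181, 79]), (168, [13, 183, 78]), (172, [13, 182, 87]), (176, [13, 181, 83]), (180, [16, 77, 93]), (184, [17, 70, 98]), (188, [16, 72, 99]), (192, [17, 70, 99]), (196, [16, 70, 99])]
```

Run:
```python
from h import *
o,r=st();ci=camera_info("wrist");im=cv2.imread("pics/w15.png");hsv=cv2.cvtColor(im,cv2.COLOR_BGR2HSV)
def big(m,z,n):
    m=cv2.morphologyEx(m,cv2.MORPH_OPEN,np.ones((3,3)));m[:35]=0;m[200:]=0;m[:,:235]=0;m[:,405:]=0
    k,l,S,_=cv2.connectedComponentsWithStats(m);i=1+np.argmax(S[1:,4]);ys,xs=np.nonzero(l==i);print(n,S[i],rect(onz(ci,np.c_[xs,ys],z)))
big((hsv[...,1]>168).astype(np.uint8)*255,.04,"frame")
big((hsv[...,1]>95).astype(np.uint8)*255,.04,"frame+board @.04")
big((hsv[...,1]>95).astype(np.uint8)*255,.02,"frame+board @.02")
ct=camera_info("top");t=camera("top")[:,:,::-1];cv2.imwrite("pics/top4.png",t)
for n,c in(("box",(240,126)),("bottle",(273,191))):print(n,onz(ct,[c],0.036 if n=="box" else .1))
d=np.abs(t.astype(int)-cv2.imread("pics/top0.png")).max(2);print("bystander diff px: box",(d[105:150,218:262]>40).sum(),"bottle",(d[175:208,258:290]>40).sum())
```

```text
t 48.55 p [0.6615 0.0133 0.2334] x [-1.     0.013 -0.   ] y [0.013 1.    0.   ] z [ 0.  0. -1.] g 0.498 f [-0.2  0.3  0.7] q [-0.54  0.46  0.65  1.38 -0.28  1.39  1.66]
frame [ 261   53  124  129 8827] (array([0.6086, 0.0148]), array([0.1227, 0.1221]), 85.6)
frame+board @.04 [  260    51   129   132 15225] (array([0.608 , 0.0149]), array([0.125 , 0.1258]), 85.8)
frame+board @.02 [  260    51   129   132 15225] (array([0.6095, 0.015 ]), array([0.1325, 0.1333]), 85.8)
box [[0.63313274 0.22470238]]
bottle [[0.45063426 0.13109756]]
bystander diff px: box 0 bottle 237
```

Run:
```python
import cv2,numpy as np
for a,b,x,y in(("top0","top4",273,191),("top0","top3",273,191),("top0","top2",273,191),("scene0","scene3",350,192),("scene0","scene3",416,214)):
    A=cv2.imread(f"pics/{a}.png");B=cv2.imread(f"pics/{b}.png")
    d=np.abs(A.astype(int)-B)[y-20:y+20,x-18:x+18].max(2)
    m=lambda I:[np.mean(np.nonzero(I[y-20:y+20,x-18:x+18].max(2)<55),1).round(1).tolist(),int((I[y-20:y+20,x-18:x+18].max(2)<55).sum())]
    print(a,b,(x,y),(d>40).sum(),"dark cap",m(A),m(B))
```

```text
top0 top4 (273, 191) 265 dark cap [[nan, nan], 0] [[nan, nan], 0]
top0 top3 (273, 191) 0 dark cap [[nan, nan], 0] [[nan, nan], 0]
top0 top2 (273, 191) 0 dark cap [[nan, nan], 0] [[nan, nan], 0]
scene0 scene3 (350, 192) 0 dark cap [[9.8, 18.9], 48] [[10.0, 19.0], 45]
scene0 scene3 (416, 214) 0 dark cap [[29.4, 15.3], 43] [[27.8, 11.8], 21]
  return _methods._mean(a, axis=axis, dtype=dtype,
  ret = um.true_divide(
```

The bottle is unmoved: the top3 and scene3 pictures show no change after the last release, so the change in top4 is most likely the arm or its shadow. The arm is clear of everything, so I am handing in.

```bash
python3 -c "
from workcell import *
print(hand_in())"
```

```text
the job is handed in; nothing more can be done
None
```

I took the pile apart from the top down and put all four things in their places, then handed the job in at about 48.6 s with the arm clear of everything.

| Thing | Last check | Offset from centre |
|---|---|---|
| Narrow roll | flat over the small peg | about 2 mm in the wrist view, about 3 mm in the coarser top view |
| Wide roll | flat over the large peg | about 2 mm in the top view |
| Square frame | flat on its board, sides aligned within about 0.2° | about 1 mm |
| Rectangular frame | flat on its board, long side along long side, measured at the same 9.3° as the board | about 1 mm |

- **Bystanders:** the bottle and the staple box showed no change between the first pictures and those taken after the last release.
- **Disagreements:** a later top picture differed around the bottle. The arm stood near it by then, and the pictures taken just before showed no change, so I put it down to the arm or its shadow. An early hand-picked top-view reading put the square frame about 3 mm off in x; the closer wrist view put it within 1 mm.
- **Limits:** the largest force I read was about 31 N at the wrist, while pressing the rectangular frame down. No joint range was passed, though the last joint reached 2.5 rad of its 2.6.

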